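# Leak-scan both seams of an instrument housing on the indexing turntable

### The arm

A 7-joint arm with a two-finger parallel gripper is mounted at the origin on the work surface. World frame = base frame: x ahead of the robot, y to its left, z up, the work surface at z = 0. Lengths are in m, angles in rad, forces in N, time in s.
With the tool pointing down it reaches from about 0.35 to 0.9 m from the base axis. Payload 8.1 kg.
Tool frame: the origin (TCP) lies midway between the tips of the shut fingers; the grasp point (between the pads) lies 19 mm behind it; z points along the fingers, y is the line along which they close (so a half turn about z gives the same grasp; the last joint's range is limited). The gripper opens to 92 mm and grips with 3 to 60 N. Pads are 19 mm wide; open, the fingers measure 130 mm over their backs; the gripper's body (75 mm by 190 mm) begins 47 mm behind the grasp point.
Start: joints at [-1.402, 0.434, 0.025, 1.573, -0.012, 1.134, -0.075], TCP at [0.168, 0.602, 0.227] pointing down, gripper open.
Joint ranges: [-2.62, 2.62], [-0.44, 2.09], [-1.27, 1.32], [0.08, 2.57], [-1.32, 4.46], [0.12, 2], [-2.74, 2.74]. Speed limits (rad/s): [2.22, 2.22, 3.01, 3.01, 3.14, 3.14, 3.14].

### API

Orientations are given as a rotation vector (axis times angle).
In Python, from cell import observe, cams, job gives the robot as it stands. The module is installed in compiled form; this text tells all that it offers.
- The arm moves only by the tool step_arm, never from a script. Its argument "steps" is a list of rows, each a list of 6 numbers: the shift along the world's x, y, z in mm, then the turn, a rotation vector about the world's x, y, z in rad. In form: [[dx, dy, dz, rx, ry, rz], ...]. A call has 1 to 20 rows; each row shifts and turns the commanded pose from where the row before left it; what a row does not reach is not made up. A row lasts 1/12 s, in which the tool goes at most 41.7 mm and 7.16 degrees, less where a joint would pass 70% of its speed; a pose out of reach is approached as far as the arm can. A call with a gripper value outside its range is refused whole. "gripper" is the opening, from 0 (shut) to 1 (fully open), set as the call begins (left out, the last holds). The fingers move at their own pace and stop on an object; "force" is the grip in N (left out, the last holds). Time passes only in rows, so rows that do not move let the fingers close. It gives the time, the measured TCP pose, the force, the opening and the grip force at its end, in the units of the state.
- observe(): the state, without advancing time (a new reading comes with each control period).
- cams.get_image(name): name is "scene" or "top"; returns the picture (400x640x3 uint8, red, green, blue); there is no depth.
- cams.get_calibration(name): a dict with "fov_y" (degrees; the focal length in pixels is half the picture's height over the tangent of half this angle, whatever the lens; pixels are square), "cx", "cy" (the principal point, pixels), "world_to_cam" (4x4, takes a point from world to camera coordinates). Camera axes: x right, y up, looking along -z (the intrinsics and any distortion apply to the point x, -y, -z); pixel columns grow to the right and rows downward; lengths in m; the calibration is good to about 2 mm. A picture is of the moment at which its call begins. get_calibration takes no time and is no camera call.
- job.sign_off(): hands the job in; it is judged then, once.
The state is a dict: "clock": time; "joints": joint angles; "dq": joint speeds; "joint_efforts": joint torques, N m; "position": TCP position; "ee_rot": TCP orientation; "force": force on the tool from outside, world axes, zero at the start; "ft_torque": the same for the moment, N m; "width": opening from 0.0 (shut) to 1.0 (fully open); "gripper_force": force on a finger pad.
Only numpy, scipy, OpenCV 4.12 (cv2) and the standard library are available. Lean on these libraries where they do the work, as an engineer would, in place of code of your own. Each camera call takes 0.05 s, during which the arm holds its last target. There are 200 camera calls.

### The job

Lift every loose guard off the instrument's lid and put them in the blue tray. Then take the leak-test wand and draw its tip slowly (about 3 cm/s) and lightly along the whole of the dark seam nearest to the robot, from its left end to its right end as the robot sees it, staying on it or within 8 mm of it and following its bends; then swing the turntable by its post a quarter turn counter-clockwise to its other stop and scan the second seam, now at the robot's side, in the same way. Finish with the wand back upright in its holder and the turntable at that second stop, and leave the other things on the bench where they are.

Things in the scene. Friction and masses are not known exactly. Their poses are not given: they have to be found in the camera images.
- turntable (a joint): the turntable: an aluminium disc 360 mm across, 12 mm thick, its top 36 mm above the bench. 0 = first stop (as found), 1.571 = second stop, a quarter turn counter-clockwise from above. It turns stiffly (about 1.5 N at the handle) between the two stops and stays where it is left
- handle (a point): centre of the black grip (30 mm thick, 30 mm tall, top 114 mm above the bench) on the upright post on the turntable's rim, 164 mm from the turntable's axis
- station: the fixed foot that carries the turntable; origin on the turntable's axis, at bench height
- housing (a point): frame of the white housing (200 x 200 x 55 mm, bolted on the turntable): centre of its underside, 36 mm above the bench; its flat lid lies 91 mm above the bench. Two separate dark zigzag seams, 4 mm wide, about 120 mm long, are set in the lid: the first in its -x half, the second in its +y half. The turntable's axis is at (20, 20) mm in this frame
- a0 (a point): point 1 of 4 of the first seam: left end; on the lid's surface; the seam runs straight from each point to the next
- a1 (a point): point 2 of 4 of the first seam: first bend; on the lid's surface; the seam runs straight from each point to the next
- a2 (a point): point 3 of 4 of the first seam: second bend; on the lid's surface; the seam runs straight from each point to the next
- a3 (a point): point 4 of 4 of the first seam: right end; on the lid's surface; the seam runs straight from each point to the next
- b0 (a point): point 1 of 4 of the second seam: left end; on the lid's surface; the seam runs straight from each point to the next
- b1 (a point): point 2 of 4 of the second seam: first bend; on the lid's surface; the seam runs straight from each point to the next
- b2 (a point): point 3 of 4 of the second seam: second bend; on the lid's surface; the seam runs straight from each point to the next
- b3 (a point): point 4 of 4 of the second seam: right end; on the lid's surface; the seam runs straight from each point to the next
- guard1: loose grey plastic seam guard: a slab 60 (x) x 44 (y) x 10 mm with a grip rib 50 (x) x 14 (y) mm, 25 mm tall, on top along x; 35 mm tall in all, 70 g; origin at the centre of its underside; some may be absent
- guard2: loose grey plastic seam guard: a slab 60 (x) x 44 (y) x 10 mm with a grip rib 50 (x) x 14 (y) mm, 25 mm tall, on top along x; 35 mm tall in all, 70 g; origin at the centre of its underside; some may be absent
- guard3: loose grey plastic seam guard: a slab 60 (x) x 44 (y) x 10 mm with a grip rib 50 (x) x 14 (y) mm, 25 mm tall, on top along x; 35 mm tall in all, 70 g; origin at the centre of its underside; some may be absent
- tray: open blue tray 220 (x) x 160 (y) mm, 40 mm high, walls and floor about 4 mm, fixed to the bench; origin at the centre of its underside
- wand: leak-test wand standing upright, point down, in its holder: 180 mm long, 120 g; steel probe 10 mm thick for 70 mm from the tip, then a round shoulder 26 mm thick up to 110 mm, then a square black handle 24 x 24 mm from 110 to 174 mm; origin at the tip, z up along the wand, x and y square to the handle's flats
- tip (a point): the tip of the wand (same point as the wand's origin)
- holder: the wand's fixed holder: a stand with a socket block 64 mm square, top 130 mm above the bench; in it a 32 x 32 mm recess 35 mm deep, with a 16 x 16 mm hole in its floor (95 mm above the bench): the probe hangs through the hole, the shoulder rests on the floor, the tip is then 25 mm above the bench. Origin under the socket's centre, at bench height
- screwdriver: orange-handled screwdriver lying on the bench; leave it where it is
- wrench: steel spanner lying on the bench; leave it where it is
- jar: white jar with a black cap, 64 mm wide, 70 mm tall; leave it where it is
- box: small cardboard box 100 x 70 x 50 mm; leave it where it is
There are look-alikes about, which are no part of the job. Leave any pink or yellow look-alike of the guard3 alone.

How it is judged:
On the way, in this order (a step that is already met when the one before it is completed fails the run):
1. every seam guard lies in the tray (x of guard1 in the frame of tray between -0.105 and 0.105 m and y of guard1 in the frame of tray between -0.075 and 0.075 m and height (world z) of each of guard1, guard2, guard3 below 0.045 m and linear speed of each of guard1, guard2, guard3 below 0.05 m/s and x of guard2 in the frame of tray between -0.105 and 0.105 m and y of guard2 in the frame of tray between -0.075 and 0.075 m and x of guard3 in the frame of tray between -0.105 and 0.105 m and y of guard3 in the frame of tray between -0.075 and 0.075 m), for 0.2 s.
2. the wand's tip is within 9 mm of the left end of the first seam (turntable at its first stop), for 0.2 s (distance between tip and a0 below 0.009 m and value of joint turntable below 0.06 rad), for 0.2 s.
3. the wand's tip is within 9 mm of the first bend of the first seam (turntable at its first stop), for 0.2 s (distance between tip and a1 below 0.009 m and value of joint turntable below 0.06 rad), for 0.2 s.
4. the wand's tip is within 9 mm of the second bend of the first seam (turntable at its first stop), for 0.2 s (distance between tip and a2 below 0.009 m and value of joint turntable below 0.06 rad), for 0.2 s.
5. the wand's tip is within 9 mm of the right end of the first seam (turntable at its first stop), for 0.2 s (distance between tip and a3 below 0.009 m and value of joint turntable below 0.06 rad), for 0.2 s.
6. the turntable stands at its second stop, a quarter turn on (value of joint turntable above 1.51 rad and velocity of joint turntable below 0.05 rad/s), for 0.2 s.
7. the wand's tip is within 9 mm of the left end of the second seam (turntable at its second stop), for 0.2 s (distance between tip and b0 below 0.009 m and value of joint turntable above 1.51 rad), for 0.2 s.
8. the wand's tip is within 9 mm of the first bend of the second seam (turntable at its second stop), for 0.2 s (distance between tip and b1 below 0.009 m and value of joint turntable above 1.51 rad), for 0.2 s.
9. the wand's tip is within 9 mm of the second bend of the second seam (turntable at its second stop), for 0.2 s (distance between tip and b2 below 0.009 m and value of joint turntable above 1.51 rad), for 0.2 s.
10. the wand's tip is within 9 mm of the right end of the second seam (turntable at its second stop), for 0.2 s (distance between tip and b3 below 0.009 m and value of joint turntable above 1.51 rad), for 0.2 s.
At the end, for the whole second after the job is handed in: every guard present lies at rest in the tray; the turntable is within 0.06 rad of its second stop; the wand stands at rest in its holder, upright within 0.2 rad, its shoulder down in the socket (tip within 15 mm of the holder's axis and below 35 mm above its foot) (all of step 1 and value of joint turntable above 1.51 rad and angle between wand's own z axis and vertical below 0.2 rad and horizontal distance between wand and holder below 0.015 m and z of wand in the frame of holder below 0.035 m and linear speed of wand below 0.03 m/s); the robot touches nothing.
It fails at once if the wand moves faster than 0.1 m/s while its tip is within 10 mm of the lid (x of tip in the frame of housing between -0.1 and 0.1 m and y of tip in the frame of housing between -0.1 and 0.1 m and z of tip in the frame of housing below 0.065 m and linear speed of wand above 0.1 m/s).
It fails at once if the wand presses on the housing or turntable with more than 20 N (contact force between wand and station above 20 N).
It fails at once if the screwdriver, spanner, jar or small box is shifted by more than 30 mm (distance of any of screwdriver, wrench, jar, box from where it was at the start of the episode above 0.03 m).
Of guard1, guard2, guard3 only 1 to 3 are there at a start; the rules pass over those that are not, and their reading is None.
At some moment in a run one of guard1, guard2, guard3 may be knocked a few centimetres aside while the robot is not near it.
It also fails if it takes over 210 s, if anything falls off the work surface, if the arm or the gripper's body presses on something with over 40 N, if the wrist force passes 120 N, or if a joint passes its speed limit or range.

## Working session

There is one attempt and no reset: what is moved stays moved. The work goes in short steps, Python scripts to look and compute and a tool call to move; the robot and the scene stay as the last step left them, time stands still between calls to the robot, and variables do not carry over. Pictures are saved under pics/ and viewed, at most 16 in all, crops included, and the job is handed in when it is done.

Besides the shell and the picture viewer there is one more tool, called after ">>>" by a JSON object that holds its "fn" and its "kwargs", one argument or row to a line. step_arm: Moves the arm, as the interface text tells. Its arguments: {"type":"object","properties":{"steps":{"type":"array","items":{"type":"array","items":{"type":"number"}}},"gripper":{"type":"number"},"force":{"type":"number"}},"required":["steps"]}

```bash
mkdir -p pics
cat > h.py <<'E'
import numpy as np, cv2
from cell import observe, cams, job
def K(n):
    c=cams.get_calibration(n); f=200/np.tan(np.radians(c['fov_y'])/2); return c,f
def ray(n,u,v):
    c,f=K(n); M=np.array(c['world_to_cam']); R,t=M[:3,:3],M[:3,3]
    d=np.array([(u-c['cx'])/f,-(v-c['cy'])/f,-1.0]); return -R.T@t, R.T@d
def pt(n,u,v,z):
    o,d=ray(n,u,v); return o+d*(z-o[2])/d[2]
def proj(n,p):
    c,f=K(n); q=np.array(c['world_to_cam'])@np.append(p,1); return np.array([c['cx']+f*q[0]/-q[2], c['cy']-f*q[1]/-q[2]])
def snap(n,name):
    im=cams.get_image(n); cv2.imwrite(f'pics/{name}.png',im[:,:,::-1]); return im
E
python3 - <<'E'
from h import *
for n in('top','scene'):
    snap(n,n+'0'); c=cams.get_calibration(n); print(c, ray(n,320,200))
s=observe(); print(s)
E
```

```text
{'fov_y': 56.40692832919293, 'cx': 316.0500567820302, 'cy': 205.50527014632374, 'world_to_cam': array([[-0.11436087, -0.99343243,  0.00368768,  0.09130007],
       [ 0.97258096, -0.1112023 ,  0.20425553, -0.52623166],
       [-0.20250399,  0.02694541,  0.97891066, -0.96890432],
       [ 0.        ,  0.        ,  0.        ,  1.        ]])} (array([0.32603706, 0.0582898 , 1.05561981]), array([ 0.21564966, -0.03910862, -0.97585646]))
{'fov_y': 54.909076320936094, 'cx': 314.2955047897228, 'cy': 198.93422170102596, 'world_to_cam': array([[-0.36514497,  0.93094301, -0.00377597,  0.14143834],
       [-0.67400057, -0.26156187,  0.69087526,  0.31690438],
       [ 0.64217785,  0.25481463,  0.72296412, -1.42074231],
       [ 0.        ,  0.        ,  0.        ,  1.        ]])} (array([1.17760847, 0.31324499, 0.80873838]), array([-0.64572288, -0.2402947 , -0.72493288]))
{'clock': 0.1, 'joints': array([-1.40162792,  0.43515491,  0.02497613,  1.57397264, -0.01158194,
        1.13400345, -0.07510604]), 'dq': array([-0.00057143, -0.00156073,  0.00033439, -0.002654  ,  0.00037851,
        0.00067388, -0.00215901]), 'joint_efforts': array([ 3.61546518e-03, -6.69128036e+01,  9.88149494e-01, -3.15144253e+01,
       -6.05321000e-02,  3.74392793e-02,  2.48143283e-05]), 'position': array([0.16771032, 0.60161866, 0.22603543]), 'ee_rot': array([-4.25682707e-01, -3.11257348e+00,  2.18810726e-03]), 'force': array([ 0.47482691,  0.04000034, -0.28314211]), 'ft_torque': array([ 0.01044631, -0.01324177, -0.01923392]), 'gripper_force': 0.0, 'width': 0.9996516127860625}
```

View pics/top0.png

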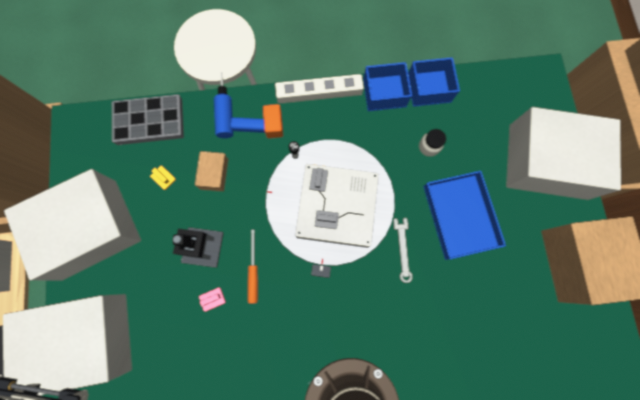

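View pics/scene0.png

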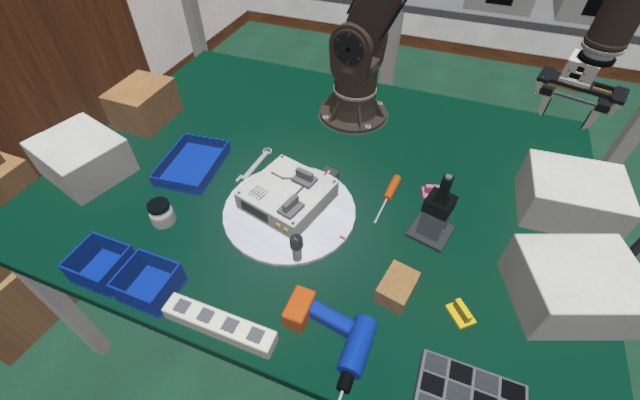

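The top view shows the housing at (338,205) on the disc, with two grey guards on it at (318,179) and (327,219). The handle is at (294,149), the wand and holder at (190,243), the big blue tray at (464,215), and the pink (211,299) and yellow (162,177) look-alikes are out on the bench. I'll enlarge the lid and the wand.

Run:
```python
from h import *
t=cv2.imread('pics/top0.png'); s=cv2.imread('pics/scene0.png')
def cr(i,x,y,w,h,k): return cv2.resize(i[y:y+h,x:x+w],None,fx=k,fy=k,interpolation=cv2.INTER_CUBIC)
a=cr(t,285,135,120,150,4); cv2.imwrite('pics/c1.png',a)
b=np.hstack([cr(t,165,215,66,66,6),cr(s,400,165,66,66,6)]); cv2.imwrite('pics/c2.png',b)
# tray
hsv=cv2.cvtColor(t,cv2.COLOR_BGR2HSV)
m=cv2.inRange(hsv,(105,120,60),(125,255,255)); 
for c in cv2.findContours(m,0,2)[0]:
    if cv2.contourArea(c)>800:
        r=cv2.boxPoints(cv2.minAreaRect(c)); print(cv2.contourArea(c),[pt('top',*p,.04).round(3)[:2] for p in r])
print('disc',end=' ')
m=cv2.inRange(hsv,(0,0,150),(180,60,255)); m[:,:250]=0;m[:,410:]=0;m[:130]=0;m[275:]=0
c=max(cv2.findContours(m,0,2)[0],key=cv2.contourArea); P=np.array([pt('top',*q[0],.036)[:2] for q in c]).astype(np.float32)
print(cv2.minEnclosingCircle(P))
```

```text
4609.5 [array([ 0.564, -0.276]), array([ 0.596, -0.45 ]), array([ 0.368, -0.469]), array([ 0.339, -0.302])]
1023.5 [array([0.909, 0.294]), array([0.899, 0.154]), array([0.76, 0.16]), array([0.769, 0.296])]
3760.0 [array([ 0.947, -0.157]), array([ 0.947, -0.442]), array([ 0.803, -0.428]), array([ 0.804, -0.15 ])]
disc ((0.5407818555831909, -0.009833578020334244), 0.18827366828918457)
```

View pics/c1.png

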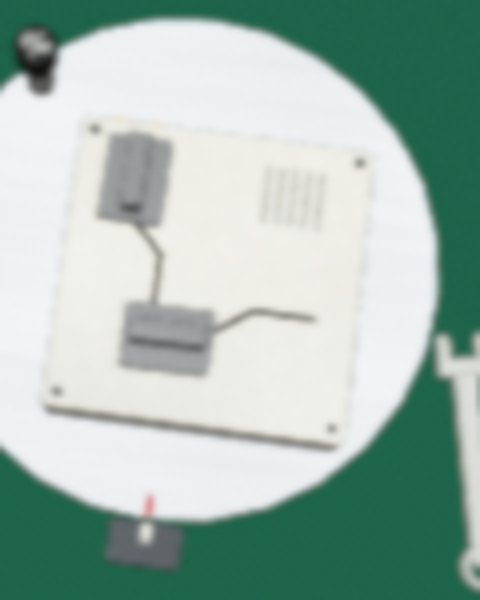

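View pics/c2.png

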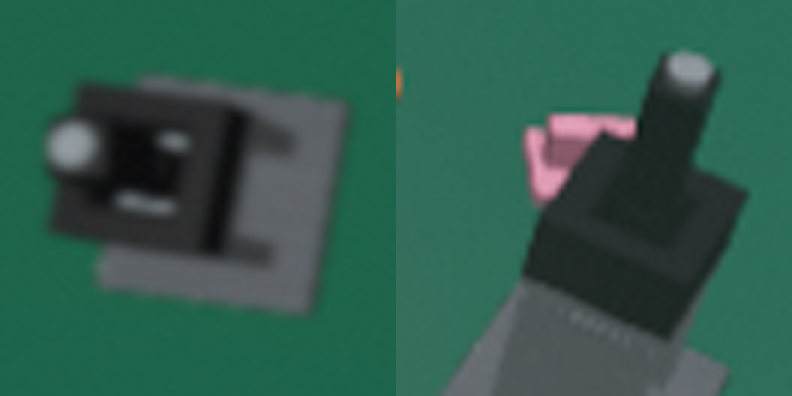

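The lid crop shows the two grey guards, at c1 (135,180) and (167,338). Only the ends of the seams are visible, and they must be re-measured once the guards are off. In the second crop the wand stands in its holder. I'll check scale against known sizes next.

Run:
```python
from h import *
g=lambda x,y,z:pt('top',285+x/4,135+y/4,z)
L=np.array([g(*p,.091) for p in[(84,118),(374,152),(338,448),(42,404)]])
print(L[:,:2].round(4)); print([np.linalg.norm(L[i]-L[i-1]).round(4) for i in range(4)], 'c',L.mean(0))
# handle knob top & rim: knob centre top z=.114
print('handle',g(36,45,.110))
im=cv2.imread('pics/top0.png'); hsv=cv2.cvtColor(im,cv2.COLOR_BGR2HSV)
# holder top corners (c2 left/6)
H=np.array([pt('top',165+x/6,215+y/6,.130) for x,y in[(80,84),(243,103),(207,252),(50,233)]])
print('holder',H[:,:2].round(4),[np.linalg.norm(H[i]-H[i-1]).round(4) for i in range(4)],H.mean(0))
print('recess',np.mean([pt('top',165+x/6,215+y/6,.130) for x,y in[(97,118),(190,130),(177,214),(90,205)]],0))
print('wandtop top',pt('top',165+73/6,215+146/6,.205))
print('wandtop scene',pt('scene',400+(690-396)/6,165+68/6,.205))
# tri
o1,d1=ray('top',165+73/6,215+146/6);o2,d2=ray('scene',400+(690-396)/6,165+68/6)
s=np.linalg.lstsq(np.c_[d1,-d2],o2-o1,rcond=None)[0]; print(o1+d1*s[0],o2+d2*s[1])
# guards: rib top ends z=.126 ; slab centre outlines z=.101
for nm,c in(('gA',[(108,133),(172,140),(160,227),(97,217)]),('gB',[(126,302),(216,311),(207,376),(119,364)])):
    G=np.array([g(*p,.101) for p in c]); print(nm,G[:,:2].round(3).tolist(),[np.linalg.norm(G[i]-G[i-1]).round(4) for i in range(4)],G.mean(0).round(4))
```

```text
[[ 0.6412  0.0458]
 [ 0.5953 -0.1456]
 [ 0.4011 -0.0929]
 [ 0.4513  0.094 ]]
[np.float64(0.196), np.float64(0.1968), np.float64(0.2012), np.float64(0.1936)] c [ 0.5222184  -0.02467651  0.091     ]
handle [0.68942542 0.07239622 0.11      ]
holder [[0.497  0.3816]
 [0.4813 0.3147]
 [0.4215 0.3327]
 [0.4366 0.3963]] [np.float64(0.0622), np.float64(0.0688), np.float64(0.0625), np.float64(0.0654)] [0.45910302 0.35630331 0.13      ]
recess [0.45978582 0.35897425 0.13      ]
wandtop top [0.45963544 0.35899494 0.205     ]
wandtop scene [0.4627826  0.36233864 0.205     ]
[0.46016559 0.36018821 0.20162453] [0.45968595 0.36255132 0.20238458]
gA [[0.626, 0.031], [0.616, -0.011], [0.558, 0.004], [0.569, 0.045]] [np.float64(0.0583), np.float64(0.043), np.float64(0.0603), np.float64(0.0421)] [0.5921 0.0174 0.101 ]
gB [[0.51, 0.032], [0.498, -0.025], [0.456, -0.014], [0.47, 0.042]] [np.float64(0.0411), np.float64(0.0589), np.float64(0.0432), np.float64(0.0573)] [0.4834 0.0087 0.101 ]
```

Sizes agree to about 2 %. The lid is about 197 mm, the guard slabs about 59 x 43 mm, and the holder axis is near (0.460, 0.358). The housing yaw is about -14°, the turntable axis about (0.546, -0.010), and the handle is 165 mm from it. Only the two grey guards on the lid fit the description, since the pink and yellow ones are on the bench. I'll move over guard A.

>>> {"fn": "step_arm", "kwargs": {
  "steps": [
    [0, 0, 40, 0, 0, 0.025],
    [22, -29, 2, 0, 0, 0],
    [22, -29, 2, 0, 0, 0],
    [22, -29, 2, 0, 0, 0],
    [22, -29, 2, 0, 0, 0],
    [22, -29, 2, 0, 0, 0],
    [22, -29, 2, 0, 0, 0],
    [22, -29, 2, 0, 0, 0],
    [22, -29, 2, 0, 0, 0],
    [22, -29, 2, 0, 0, 0],
    [22, -29, 2, 0, 0, 0],
    [22, -29, 2, 0, 0, 0],
    [22, -29, 2, 0, 0, 0],
    [22, -29, 2, 0, 0, 0],
    [22, -29, 2, 0, 0, 0],
    [22, -29, 2, 0, 0, 0],
    [22, -29, 2, 0, 0, 0],
    [22, -29, 2, 0, 0, 0],
    [22, -29, 2, 0, 0, 0],
    [0, 0, 0, 0, 0, 0]
  ],
  "gripper": 0.6,
  "force": 25
}}

```text
clock: 1.77
position: [0.567, 0.0721, 0.3029]
ee_rot: [0.401, 3.113, -0.006]
force: [-0.5, 0.1, -0.5]
width: 0.597
gripper_force: 0.0
```

Run:
```python
from h import *
im=snap('top','t1')[:,:,::-1].copy()
im0=cv2.imread('pics/top0.png')
# tray corners from hull, sub-wall
hsv=cv2.cvtColor(im0,cv2.COLOR_BGR2HSV); m=cv2.inRange(hsv,(105,120,40),(125,255,255)); m[:,:410]=0;m[:160]=0
c=max(cv2.findContours(m,0,2)[0],key=cv2.contourArea); q=cv2.approxPolyDP(cv2.convexHull(c),8,True)[:,0]
T=np.array([pt('top',*p,.04)[:2] for p in q]); print(q.tolist(),T.round(3).tolist(),T.mean(0))
```

```text
[[479, 171], [504, 245], [446, 258], [425, 186]] [[0.583, -0.441], [0.369, -0.466], [0.352, -0.302], [0.557, -0.281]] [ 0.46517802 -0.37268374]
```

>>> {"fn": "step_arm", "kwargs": {
  "steps": [
    [12, -27, -10, 0, 0, 0],
    [13, -28, -10, 0, 0, 0],
    [0, 0, -30, 0, 0, 0],
    [0, 0, -30, 0, 0, 0],
    [0, 0, -30, 0, 0, 0],
    [0, 0, -25, 0, 0, 0],
    [0, 0, -20, 0, 0, 0],
    [0, 0, 0, 0, 0, 0]
  ]
}}

```text
clock: 2.48
position: [0.5855, 0.0264, 0.1435]
ee_rot: [-0.384, -3.111, 0.002]
force: [-0.8, 0.1, -0.4]
width: 0.601
gripper_force: 0.0
```

Run:
```python
from h import *
t=snap('top','t2')[:,:,::-1]; s=snap('scene','s2')[:,:,::-1]
def cr(i,x,y,w,h,k): return cv2.resize(i[y:y+h,x:x+w],None,fx=k,fy=k,interpolation=cv2.INTER_CUBIC)
cv2.imwrite('pics/c3.png',np.hstack([cr(t,270,125,130,150,3),cr(s,220,110,130,150,3)]))
print(observe()['position'])
```

```text
[0.58820058 0.02585722 0.14758925]
```

View pics/c3.png

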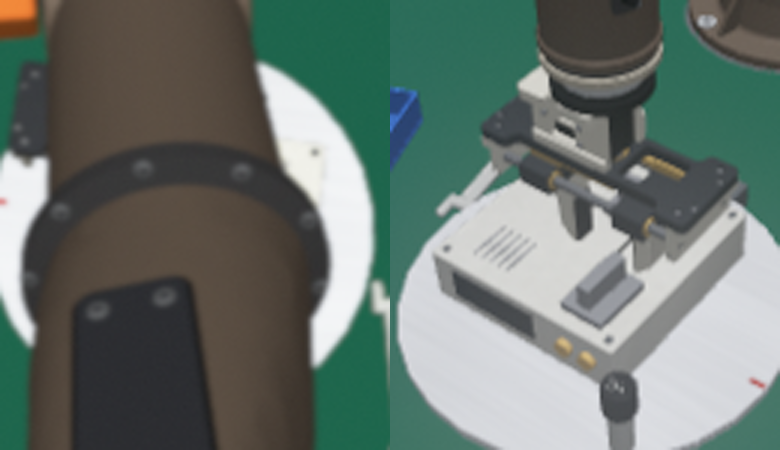

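Run:
```python
from h import *
f=lambda p:(3*(proj('scene',p)-[220,110])+[390,0]).round(0)
p=observe()['position']; print(p,'tcp',f(p)); R=__import__('scipy.spatial.transform',fromlist=['x']).Rotation.from_rotvec(observe()['ee_rot']).as_matrix()
print(R.round(3))
for s in(-1,1): print('finger',f(p+s*R[:,1]*.0276))
print('rib top', f([.592,.0174,.126]))
# rib top ends measured in crop
for q in[(582,287),(624,252)]: print(pt('scene',220+(q[0]-390)/3,110+q[1]/3,.126))
```

```text
[0.58820058 0.02585722 0.14758925] tcp [611. 247.]
[[-0.97   0.244 -0.002]
 [ 0.244  0.97   0.   ]
 [ 0.002 -0.    -1.   ]]
finger [584. 233.]
finger [638. 262.]
rib top [601. 266.]
[0.61854591 0.01263878 0.126     ]
[0.57002335 0.02867712 0.126     ]
```

>>> {"fn": "step_arm", "kwargs": {
  "steps": [
    [4, -7, 0, 0, 0, 0],
    [0, 0, -15, 0, 0, 0],
    [0, 0, -15, 0, 0, 0],
    [0, 0, -11, 0, 0, 0],
    [0, 0, 0, 0, 0, 0],
    [0, 0, 0, 0, 0, 0]
  ]
}}

```text
clock: 3.08
position: [0.5931, 0.0179, 0.1073]
ee_rot: [0.387, 3.117, 0.0]
force: [1.2, 0.1, 0.6]
width: 0.599
gripper_force: 0.0
```

>>> {"fn": "step_arm", "kwargs": {
  "steps": [
    [0, 0, 0, 0, 0, 0],
    [0, 0, 0, 0, 0, 0],
    [0, 0, 0, 0, 0, 0],
    [0, 0, 0, 0, 0, 0],
    [0, 0, 0, 0, 0, 0],
    [0, 0, 0, 0, 0, 0]
  ],
  "gripper": 0
}}

```text
clock: 3.58
position: [0.5929, 0.0181, 0.1069]
ee_rot: [0.387, 3.117, 0.0]
force: [0.2, -0.1, 0.3]
width: 0.215
gripper_force: 0.0
```

>>> {"fn": "step_arm", "kwargs": {
  "steps": [
    [0, 0, 0, 0, 0, 0],
    [0, 0, 0, 0, 0, 0],
    [0, 0, 0, 0, 0, 0],
    [0, 0, 10, 0, 0, 0],
    [0, 0, 30, 0, 0, 0],
    [0, 0, 30, 0, 0, 0]
  ]
}}

```text
clock: 4.08
position: [0.5917, 0.0179, 0.177]
ee_rot: [-0.387, -3.115, 0.002]
force: [0.7, 0.1, -0.9]
width: 0.152
gripper_force: 24.9
```

>>> {"fn": "step_arm", "kwargs": {
  "steps": [
    [-7, -35, 0, 0, 0, 0],
    [-7, -35, 0, 0, 0, 0],
    [-7, -35, 0, 0, 0, 0],
    [-7, -35, 0, 0, 0, 0],
    [-7, -35, 0, 0, 0, 0],
    [-7, -35, 0, 0, 0, 0],
    [-7, -35, 0, 0, 0, 0],
    [-7, -35, 0, 0, 0, 0],
    [-7, -35, 0, 0, 0, 0],
    [-7, -35, 0, 0, 0, 0],
    [-7, -36, 0, 0, 0, 0],
    [0, 0, 0, 0, 0, 0],
    [0, 0, -35, 0, 0, 0],
    [0, 0, -35, 0, 0, 0],
    [0, 0, -35, 0, 0, 0],
    [0, 0, -20, 0, 0, 0],
    [0, 0, -12, 0, 0, 0],
    [0, 0, 0, 0, 0, 0],
    [0, 0, 0, 0, 0, 0]
  ]
}}

```text
clock: 5.67
position: [0.5161, -0.3682, 0.0404]
ee_rot: [0.387, 3.117, -0.0]
force: [0.6, 0.0, 0.1]
width: 0.153
gripper_force: 24.9
```

>>> {"fn": "step_arm", "kwargs": {
  "steps": [
    [0, 0, -10, 0, 0, 0],
    [0, 0, -8, 0, 0, 0],
    [0, 0, 0, 0, 0, 0],
    [0, 0, 0, 0, 0, 0]
  ]
}}

```text
clock: 6.0
position: [0.5157, -0.3678, 0.0217]
ee_rot: [-0.387, -3.117, -0.0]
force: [0.1, -0.1, -1.0]
width: 0.151
gripper_force: 24.9
```

>>> {"fn": "step_arm", "kwargs": {
  "steps": [
    [0, 0, 0, 0, 0, 0],
    [0, 0, 0, 0, 0, 0],
    [0, 0, 0, 0, 0, 0],
    [0, 0, 0, 0, 0, 0],
    [0, 0, 15, 0, 0, 0],
    [0, 0, 30, 0, 0, 0],
    [0, 0, 35, 0, 0, 0],
    [0, 0, 40, 0, 0, 0],
    [0, 0, 40, 0, 0, -0.1],
    [-4, 38, 0, 0, 0, -0.12],
    [-4, 38, 0, 0, 0, -0.12],
    [-4, 38, 0, 0, 0, -0.12],
    [-4, 38, 0, 0, 0, -0.12],
    [-4, 38, 0, 0, 0, -0.12],
    [-4, 38, 0, 0, 0, -0.12],
    [-4, 38, 0, 0, 0, -0.12],
    [-4, 38, 0, 0, 0, -0.12],
    [0, 0, 0, 0, 0, -0.12],
    [0, 0, 0, 0, 0, -0.12],
    [0, 0, 0, 0, 0, -0.12]
  ],
  "gripper": 0.45
}}

```text
clock: 7.67
position: [0.4847, -0.0686, 0.1821]
ee_rot: [2.31, 2.129, 0.001]
force: [0.3, -0.4, -0.3]
width: 0.451
gripper_force: 0.0
```

Run:
```python
from h import *
t=snap('top','t4')[:,:,::-1]; s=snap('scene','s4')[:,:,::-1]
def cr(i,x,y,w,h,k): return cv2.resize(i[y:y+h,x:x+w],None,fx=k,fy=k,interpolation=cv2.INTER_CUBIC)
cv2.imwrite('pics/c4.png',np.hstack([cr(t,285,135,130,150,3),cr(s,145,110,130+70,150,2)[:300].repeat(1,0) if 0 else cr(s,150,110,130,150,3)]))
print(observe()['position'],observe()['ee_rot'])
```

```text
[ 0.48472069 -0.06937619  0.18193013] [2.30739945e+00 2.13162974e+00 2.63605024e-04]
```

View pics/s4.png

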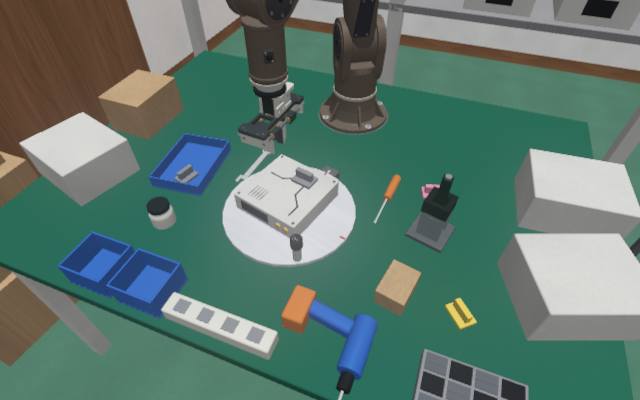

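Guard A is in the tray at (187,174). Guard B still lies on the lid at about (305,178).

Run:
```python
from h import *
s=cv2.imread('pics/s4.png'); im=cv2.imread('pics/scene0.png')
print(proj('scene',[.4834,.0087,.126]))
print(np.abs(s[160:195,285:325].astype(int)-im[160:195,285:325]).mean())
cv2.imwrite('pics/c5.png',cv2.resize(s[150:220,260:340],None,fx=8,fy=8,interpolation=cv2.INTER_CUBIC))
```

```text
[303.90577757 170.21802855]
0.4247619047619048
```

View pics/c5.png

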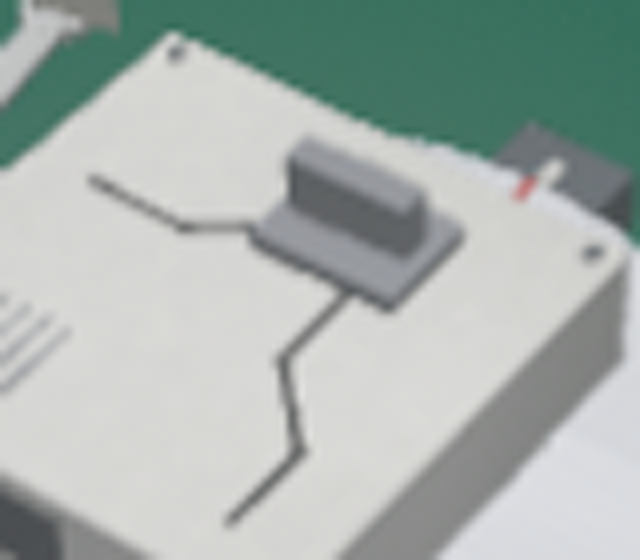

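The guard has not moved. Its rib top is at c5 (358,172), which agrees with my estimate. I'll grasp guard B.

>>> {"fn": "step_arm", "kwargs": {
  "steps": [
    [0, 26, 0, 0, 0, -0.075],
    [0, 26, 0, 0, 0, -0.075],
    [0, 26, 0, 0, 0, 0],
    [0, 0, -25, 0, 0, 0],
    [0, 0, -25, 0, 0, 0],
    [0, 0, -15, 0, 0, 0],
    [0, 0, -10, 0, 0, 0],
    [0, 0, 0, 0, 0, 0],
    [0, 0, 0, 0, 0, 0]
  ]
}}

```text
clock: 8.52
position: [0.4847, 0.0078, 0.107]
ee_rot: [2.458, 1.956, -0.001]
force: [-0.4, -0.5, -0.2]
width: 0.45
gripper_force: 0.0
```

>>> {"fn": "step_arm", "kwargs": {
  "steps": [
    [0, 0, 0, 0, 0, 0],
    [0, 0, 0, 0, 0, 0],
    [0, 0, 0, 0, 0, 0],
    [0, 0, 0, 0, 0, 0],
    [0, 0, 0, 0, 0, 0],
    [0, 0, 0, 0, 0, 0],
    [0, 0, 0, 0, 0, 0],
    [0, 0, 10, 0, 0, 0],
    [0, 0, 30, 0, 0, 0],
    [0, 0, 30, 0, 0, 0],
    [0, 0, 0, 0, 0, 0]
  ],
  "gripper": 0
}}

```text
clock: 9.43
position: [0.4873, 0.0075, 0.1815]
ee_rot: [2.458, 1.952, 0.008]
force: [0.7, -0.5, -0.2]
width: 0.15
gripper_force: 25.0
```

>>> {"fn": "step_arm", "kwargs": {
  "steps": [
    [-6, -35, 0, 0, 0, 0],
    [-6, -35, 0, 0, 0, 0],
    [-6, -35, 0, 0, 0, 0],
    [-6, -35, 0, 0, 0, 0],
    [-6, -35, 0, 0, 0, 0],
    [-6, -35, 0, 0, 0, 0],
    [-6, -35, 0, 0, 0, 0],
    [-6, -35, 0, 0, 0, 0],
    [-6, -35, 0, 0, 0, 0],
    [-8, -35, 0, 0, 0, 0],
    [-8, -35, 0, 0, 0, 0],
    [0, 0, 0, 0, 0, 0],
    [0, 0, -35, 0, 0, 0],
    [0, 0, -35, 0, 0, 0],
    [0, 0, -35, 0, 0, 0],
    [0, 0, -25, 0, 0, 0],
    [0, 0, -15, 0, 0, 0],
    [0, 0, -8, 0, 0, 0],
    [0, 0, 0, 0, 0, 0],
    [0, 0, 0, 0, 0, 0]
  ]
}}

```text
clock: 11.1
position: [0.4148, -0.377, 0.0244]
ee_rot: [2.459, 1.955, -0.0]
force: [-0.7, -0.8, 0.0]
width: 0.146
gripper_force: 25.0
```

>>> {"fn": "step_arm", "kwargs": {
  "steps": [
    [0, 0, -4, 0, 0, 0],
    [0, 0, 0, 0, 0, 0],
    [0, 0, 0, 0, 0, 0]
  ]
}}

```text
clock: 11.35
position: [0.4151, -0.3769, 0.0205]
ee_rot: [2.458, 1.955, 0.001]
force: [0.4, 0.1, -0.7]
width: 0.15
gripper_force: 25.0
```

Release, rise, and move part of the way toward the wand while clearing the view of the lid.

>>> {"fn": "step_arm", "kwargs": {
  "steps": [
    [0, 0, 0, 0, 0, 0],
    [0, 0, 0, 0, 0, 0],
    [0, 0, 0, 0, 0, 0],
    [0, 0, 0, 0, 0, 0],
    [0, 0, 15, 0, 0, 0],
    [0, 0, 35, 0, 0, 0],
    [0, 0, 40, 0, 0, 0],
    [0, 0, 40, 0, 0, 0],
    [0, 0, 40, 0, 0, 0],
    [0, 0, 40, 0, 0, 0],
    [0, 0, 40, 0, 0, 0],
    [0, 0, 0, 0, 0, 0]
  ],
  "gripper": 0.45
}}

```text
clock: 12.35
position: [0.4163, -0.3799, 0.2772]
ee_rot: [2.452, 1.948, 0.005]
force: [-0.0, -1.5, -0.1]
width: 0.45
gripper_force: 0.0
```

Run:
```python
from h import *
t=snap('top','t6')[:,:,::-1]; s=snap('scene','s6')[:,:,::-1]
def cr(i,x,y,w,h,k): return cv2.resize(i[y:y+h,x:x+w],None,fx=k,fy=k,interpolation=cv2.INTER_CUBIC)
cv2.imwrite('pics/c6.png',np.hstack([cr(t,290,155,100,100,4),cr(s,150,125,200,200,2)]))
cv2.imwrite('pics/c6s.png',cr(s,235,150,110,85,7))
print(observe()['position'])
```

```text
[ 0.41526432 -0.37733004  0.27145067]
```

View pics/c6.png

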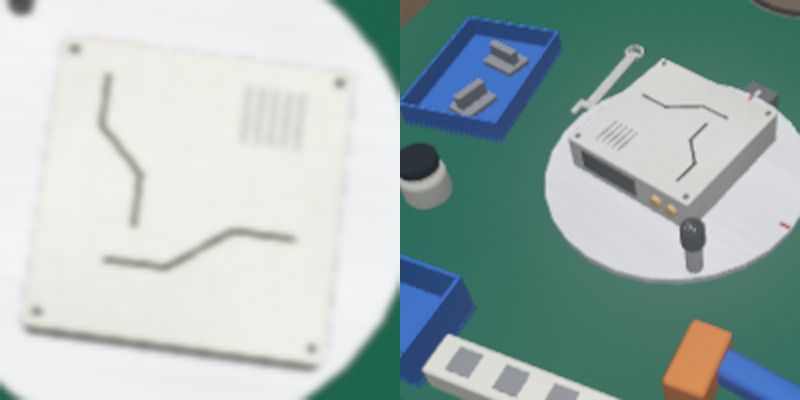

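Both guards are in the tray, and both seams are fully visible. In c6 (4x, origin 290,155) seam A runs (105,259), (166,267), (235,231), (295,239). Seam B runs (108,74), (102,124), (141,175), (134,225).

Run:
```python
from h import *
T=[(105,259),(166,267),(235,231),(295,239),(108,74),(102,124),(141,175),(134,225)]
S=[(727,118),(704,104),(667,107),(642,95),(677,180),(695,163),(690,141),(707,123)]
A=np.array([pt('top',290+x/4,155+y/4,.091)[:2] for x,y in T]); B=np.array([pt('scene',150+(x-400)/2,125+y/2,.091)[:2] for x,y in S])
print(np.c_[A,B,(A-B)*1000].round(4)); M=(A+B)/2
for P in(A,B): print([np.linalg.norm(P[i+1]-P[i]).round(3) for i in(0,1,2,4,5,6)])
# lid corners
L=np.array([pt('top',290+x/4,155+y/4,.091)[:2] for x,y in[(63,35),(356,75),(318,366),(22,325)]])
c=L.mean(0); ex=(L[0]+L[1]-L[2]-L[3]); yaw=np.arctan2(ex[1],ex[0]); print('lid',c,yaw, [np.linalg.norm(L[i]-L[i-1]).round(4) for i in range(4)])
R=np.array([[np.cos(yaw),-np.sin(yaw)],[np.sin(yaw),np.cos(yaw)]]); print(((M-c)@R*1000).round(1)); ax=c+R@[.02,.02]; print('axis',ax)
Q=np.array([[0,-1],[1,0]]); print('A',M[:4].round(4).tolist()); print('B after',(ax+(M[4:]-ax)@Q.T).round(4).tolist())
```

```text
[[ 4.8760e-01  3.5600e-02  4.8930e-01  3.8100e-02 -1.7065e+00 -2.5044e+00]
 [ 4.7780e-01 -3.5000e-03  4.7520e-01 -1.2000e-03  2.6580e+00 -2.2713e+00]
 [ 4.9650e-01 -5.1600e-02  4.9880e-01 -4.5800e-02 -2.3847e+00 -5.7437e+00]
 [ 4.8670e-01 -9.0100e-02  4.8930e-01 -8.8100e-02 -2.6623e+00 -1.9758e+00]
 [ 6.1270e-01  1.9100e-02  6.1460e-01  2.0700e-02 -1.8709e+00 -1.6014e+00]
 [ 5.7860e-01  2.7100e-02  5.8010e-01  3.0300e-02 -1.4958e+00 -3.1906e+00]
 [ 5.4100e-01  5.4000e-03  5.4670e-01  9.0000e-03 -5.7333e+00 -3.5553e+00]
 [ 5.0800e-01  1.4000e-02  5.0790e-01  1.6800e-02  1.4700e-01 -2.7608e+00]]
[np.float64(0.04), np.float64(0.052), np.float64(0.04), np.float64(0.035), np.float64(0.043), np.float64(0.034)]
[np.float64(0.042), np.float64(0.05), np.float64(0.043), np.float64(0.036), np.float64(0.04), np.float64(0.04)]
lid [ 0.52236406 -0.02485235] -0.25836156899938656 [np.float64(0.1986), np.float64(0.1993), np.float64(0.1981), np.float64(0.1933)]
[[-48.5  51. ]
 [-50.1  10. ]
 [-17.8 -29.4]
 [-16.8 -70.9]
 [ 76.8  66.6]
 [ 41.4  66.3]
 [ 12.6  36.5]
 [-24.2  35.2]]
axis [ 0.5468102  -0.01062609]
A [[0.4885, 0.0368], [0.4765, -0.0024], [0.4976, -0.0487], [0.488, -0.0891]]
B after [[0.5162, 0.0562], [0.5075, 0.0219], [0.529, -0.0136], [0.5208, -0.0495]]
```

Both views agree to within about 3–6 mm, and the averages look consistent. I'll move to the wand.

>>> {"fn": "step_arm", "kwargs": {
  "steps": [
    [2, 37, 0, 0, 0, 0],
    [2, 37, 0, 0, 0, 0],
    [2, 37, 0, 0, 0, 0],
    [2, 37, 0, 0, 0, 0],
    [2, 37, 0, 0, 0, 0],
    [2, 37, 0, 0, 0, 0],
    [2, 37, 0, 0, 0, 0],
    [2, 37, 0, 0, 0, 0],
    [2, 37, 0, 0, 0, 0],
    [2, 37, 0, 0, 0, 0],
    [2, 37, 0, 0, 0, 0],
    [2, 37, 0, 0, 0, 0],
    [2, 37, 0, 0, 0, 0],
    [3, 37, 0, 0, 0, 0],
    [3, 37, 0, 0, 0, 0],
    [3, 37, 0, 0, 0, 0],
    [3, 37, 0, 0, 0, 0],
    [3, 37, 0, 0, 0, 0],
    [3, 36, 0, 0, 0, 0],
    [2, 35, 0, 0, 0, 0]
  ],
  "gripper": 0.65
}}

```text
clock: 14.12
position: [0.4597, 0.3618, 0.2679]
ee_rot: [2.459, 1.956, -0.005]
force: [1.2, 0.1, -0.3]
width: 0.65
gripper_force: 0.0
```

>>> {"fn": "step_arm", "kwargs": {
  "steps": [
    [0, 0, 0, 0, 0, 0],
    [0, 0, 0, 0, 0, 0]
  ]
}}

```text
clock: 14.28
position: [0.4592, 0.3619, 0.2674]
ee_rot: [2.455, 1.959, -0.006]
force: [1.1, -0.5, 0.3]
width: 0.65
gripper_force: 0.0
```

Run:
```python
from h import *
s=snap('scene','s7')[:,:,::-1]; p=observe()['position']; print(p,observe()['ee_rot'])
def cr(i,x,y,w,h,k): return cv2.resize(i[y:y+h,x:x+w],None,fx=k,fy=k,interpolation=cv2.INTER_CUBIC)
cv2.imwrite('pics/c7.png',cr(s,395,100,110,140,4))
f=lambda q:(4*(proj('scene',q)-[395,100])).round()
print(f(p),f([.461,.360,.205]),f([.461,.36,.199]))
```

```text
[0.45985114 0.35995852 0.26788739] [ 2.457373    1.95567004 -0.00545358]
[241. 216.] [212. 302.] [210. 310.]
```

View pics/c7.png

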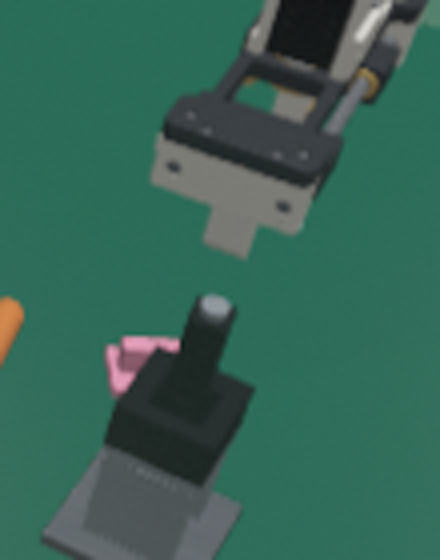

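The gripper sits in line above the wand, whose top is at c7 (215,306) against a predicted (212,302). I'll descend and grip.

>>> {"fn": "step_arm", "kwargs": {
  "steps": [
    [1, 0, -30, 0, 0, 0],
    [0, 0, -30, 0, 0, 0],
    [0, 0, -25, 0, 0, 0],
    [0, 0, -20, 0, 0, 0],
    [0, 0, -10, 0, 0, 0],
    [0, 0, 0, 0, 0, 0],
    [0, 0, 0, 0, 0, 0]
  ]
}}

```text
clock: 14.92
position: [0.462, 0.3592, 0.1551]
ee_rot: [2.46, 1.953, -0.001]
force: [0.4, 0.2, 0.5]
width: 0.65
gripper_force: 0.0
```

>>> {"fn": "step_arm", "kwargs": {
  "steps": [
    [0, 0, 0, 0, 0, 0],
    [0, 0, 0, 0, 0, 0],
    [0, 0, 0, 0, 0, 0],
    [0, 0, 0, 0, 0, 0],
    [0, 0, 0, 0, 0, 0],
    [0, 0, 0, 0, 0, 0],
    [0, 0, 0, 0, 0, 0],
    [0, 0, 0, 0, 0, 0],
    [0, 0, 0, 0, 0, 0],
    [0, 0, 0, 0, 0, 0]
  ],
  "gripper": 0,
  "force": 40
}}

```text
clock: 15.75
position: [0.4618, 0.3604, 0.1551]
ee_rot: [-2.459, -1.955, -0.001]
force: [-0.9, -0.1, 4.4]
width: 0.277
gripper_force: 37.1
```

>>> {"fn": "step_arm", "kwargs": {
  "steps": [
    [0, 0, 0, 0, 0, 0],
    [0, 0, 0, 0, 0, 0],
    [0, 0, 10, 0, 0, 0],
    [0, 0, 20, 0, 0, 0],
    [0, 0, 25, 0, 0, 0],
    [0, 0, 25, 0, 0, 0],
    [0, 0, 25, 0, 0, 0],
    [0, 0, 25, 0, 0, 0],
    [0, 0, 20, 0, 0, 0],
    [0, 0, 0, 0, 0, 0],
    [0, 0, 0, 0, 0, 0]
  ]
}}

```text
clock: 16.67
position: [0.4619, 0.3603, 0.3056]
ee_rot: [-2.459, -1.955, -0.002]
force: [-0.8, -1.5, -1.8]
width: 0.274
gripper_force: 37.1
```

Run:
```python
from h import *
s=snap('scene','s8')[:,:,::-1]; t=snap('top','t8')[:,:,::-1];p=observe()['position']; print(p,observe()['ee_rot'])
def cr(i,x,y,w,h,k): return cv2.resize(i[y:y+h,x:x+w],None,fx=k,fy=k,interpolation=cv2.INTER_CUBIC)
cv2.imwrite('pics/c8.png',np.hstack([cr(s,400,80,100,140,4),cr(t,130,190,100,140,4)]))
f=lambda q:(4*(proj('scene',q)-[400,80])).round()
for z in (.13,.09,.06,.02): print(f(p-[0,0,z]))
```

```text
[0.46102698 0.35981956 0.30366456] [ 2.4590507   1.95480297 -0.00321164]
[179. 421.]
[196. 371.]
[209. 331.]
[228. 275.]
```

View pics/c8.png

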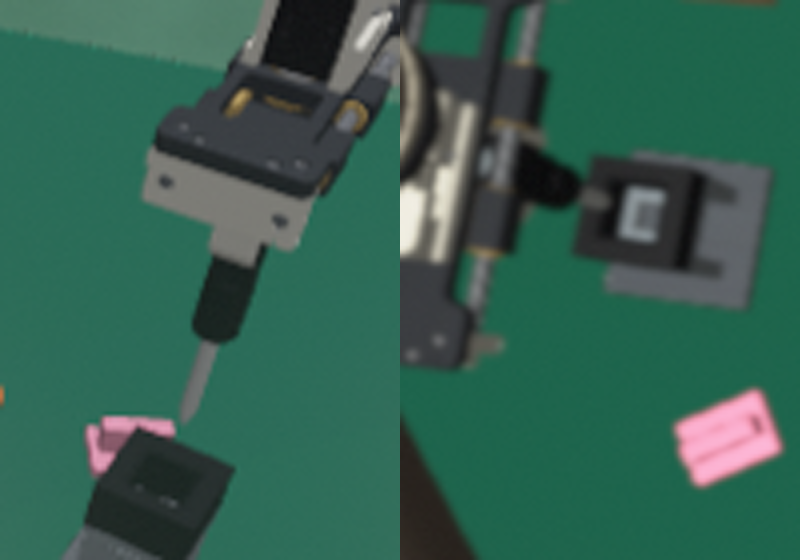

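The wand is held and vertical, with its tip at c8 (187,418) against a predicted (179,421). I'll hover above a0 and compare the tip with the seam in the picture.

>>> {"fn": "step_arm", "kwargs": {
  "steps": [
    [2, -20, 0, 0, 0, 0],
    [3, -34, 0, 0, 0, 0],
    [3, -34, 0, 0, 0, 0],
    [3, -34, 0, 0, 0, 0],
    [3, -34, 0, 0, 0, 0],
    [3, -34, 0, 0, 0, 0],
    [3, -34, 0, 0, 0, 0],
    [3, -34, 0, 0, 0, 0],
    [3, -34, 0, 0, 0, 0],
    [1, -21, 0, 0, 0, 0],
    [0, -10, 0, 0, 0, 0],
    [0, 0, -20, 0, 0, 0],
    [0, 0, -20, 0, 0, 0],
    [0, 0, -15, 0, 0, 0],
    [0, 0, -10, 0, 0, 0],
    [0, 0, -4, 0, 0, 0],
    [0, 0, 0, 0, 0, 0],
    [0, 0, 0, 0, 0, 0],
    [0, 0, 0, 0, 0, 0]
  ]
}}

```text
clock: 18.35
position: [0.4892, 0.0375, 0.2365]
ee_rot: [2.459, 1.955, 0.002]
force: [0.9, -0.7, -1.6]
width: 0.275
gripper_force: 37.1
```

Run:
```python
from h import *
s=snap('scene','s9')[:,:,::-1]; t=snap('top','t9')[:,:,::-1];p=observe()['position']; print(p,observe()['ee_rot'],observe()['width'])
def cr(i,x,y,w,h,k): return cv2.resize(i[y:y+h,x:x+w],None,fx=k,fy=k,interpolation=cv2.INTER_CUBIC)
cv2.imwrite('pics/c9.png',np.hstack([cr(s,260,130,80,100,5),cr(t,290,155,80,100,5)]))
for n,o in(('scene',[260,130]),('top',[290-80,155])): print(n,(5*(proj(n,p-[0,0,.130])-o)).round())
```

```text
[0.48916056 0.03737109 0.23648651] [2.45868474e+00 1.95478392e+00 1.90966123e-03] 0.27770285552406276
scene [266. 248.]
top [528. 316.]
```

View pics/c9.png

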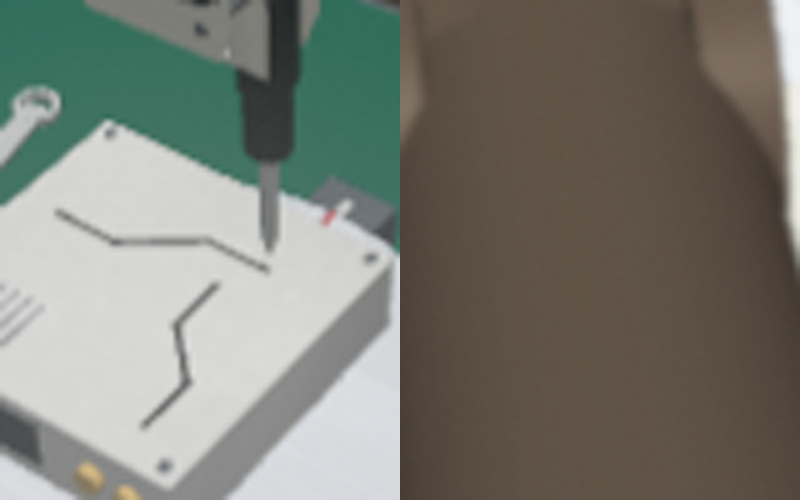

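The tip at c9 (270,251) will land on a0 at (268,270) when lowered 15 mm, so the alignment is within about 1 mm. I'll descend slowly.

>>> {"fn": "step_arm", "kwargs": {
  "steps": [
    [0, 0, -3, 0, 0, 0],
    [0, 0, -3, 0, 0, 0],
    [0, 0, -3, 0, 0, 0],
    [0, 0, -2, 0, 0, 0],
    [0, 0, -1, 0, 0, 0],
    [0, 0, -1, 0, 0, 0],
    [0, 0, 0, 0, 0, 0],
    [0, 0, 0, 0, 0, 0],
    [0, 0, 0, 0, 0, 0]
  ]
}}

```text
clock: 19.2
position: [0.4887, 0.0373, 0.2229]
ee_rot: [2.459, 1.955, 0.0]
force: [-0.0, 0.5, -1.4]
width: 0.276
gripper_force: 37.1
```

Run:
```python
from h import *
s=snap('scene','s10')[:,:,::-1]; o=observe(); print(o['position'],o['force'])
def cr(i,x,y,w,h,k): return cv2.resize(i[y:y+h,x:x+w],None,fx=k,fy=k,interpolation=cv2.INTER_CUBIC)
cv2.imwrite('pics/c10.png',cr(s,265,155,70,50,10))
S=[(268,270),(208,241),(115,242),(57,212)]
B=np.array([pt('scene',260+x/5,130+y/5,.091)[:2] for x,y in S]); print(((B-B[0])*1000).round(1))
```

```text
[0.48873103 0.03723693 0.22286361] [ 0.97389357  0.20283339 -1.29453029]
[[   0.     0. ]
 [  -9.3  -38.7]
 [   9.7  -85.6]
 [  -0.7 -125.6]]
```

View pics/c10.png

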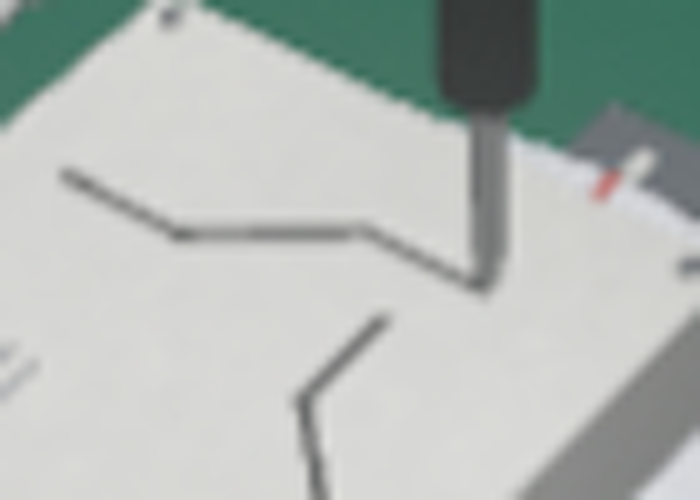

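The tip sits on the left end of the seam at c10 (487,285), with no measurable contact force. I'll scan the first segment.

>>> {"fn": "step_arm", "kwargs": {
  "steps": [
    [-0.6, -2.4, 0, 0, 0, 0],
    [-0.6, -2.4, 0, 0, 0, 0],
    [-0.6, -2.4, 0, 0, 0, 0],
    [-0.6, -2.4, 0, 0, 0, 0],
    [-0.6, -2.4, 0, 0, 0, 0],
    [-0.6, -2.4, 0, 0, 0, 0],
    [-0.6, -2.4, 0, 0, 0, 0],
    [-0.6, -2.4, 0, 0, 0, 0],
    [-0.6, -2.4, 0, 0, 0, 0],
    [-0.6, -2.4, 0, 0, 0, 0],
    [-0.6, -2.4, 0, 0, 0, 0],
    [-0.6, -2.4, 0, 0, 0, 0],
    [-0.6, -2.4, 0, 0, 0, 0],
    [-0.6, -2.4, 0, 0, 0, 0],
    [-0.6, -2.4, 0, 0, 0, 0],
    [-0.5, -2.9, 0, 0, 0, 0],
    [0, 0, 0, 0, 0, 0],
    [0, 0, 0, 0, 0, 0],
    [0, 0, 0, 0, 0, 0],
    [0, 0, 0, 0, 0, 0]
  ]
}}

```text
clock: 20.92
position: [0.4792, -0.0015, 0.2228]
ee_rot: [2.459, 1.955, -0.0]
force: [-0.0, -0.1, -2.1]
width: 0.273
gripper_force: 37.1
```

>>> {"fn": "step_arm", "kwargs": {
  "steps": [
    [1, -2.4, 0, 0, 0, 0],
    [1, -2.4, 0, 0, 0, 0],
    [1, -2.4, 0, 0, 0, 0],
    [1, -2.4, 0, 0, 0, 0],
    [1, -2.4, 0, 0, 0, 0],
    [1, -2.4, 0, 0, 0, 0],
    [1, -2.4, 0, 0, 0, 0],
    [1, -2.4, 0, 0, 0, 0],
    [1, -2.4, 0, 0, 0, 0],
    [1, -2.4, 0, 0, 0, 0],
    [1, -2.4, 0, 0, 0, 0],
    [1, -2.4, 0, 0, 0, 0],
    [1, -2.4, 0, 0, 0, 0],
    [1, -2.4, 0, 0, 0, 0],
    [1, -2.4, 0, 0, 0, 0],
    [1, -2.4, 0, 0, 0, 0],
    [1, -2.4, 0, 0, 0, 0],
    [1, -2.4, 0, 0, 0, 0],
    [1, -2.4, 0, 0, 0, 0],
    [0, -1.5, 0, 0, 0, 0]
  ]
}}

```text
clock: 22.58
position: [0.4984, -0.0491, 0.2228]
ee_rot: [2.459, 1.955, -0.0]
force: [1.0, -0.2, -2.2]
width: 0.275
gripper_force: 37.1
```

>>> {"fn": "step_arm", "kwargs": {
  "steps": [
    [0, 0, 0, 0, 0, 0],
    [0, 0, 0, 0, 0, 0],
    [0, 0, 0, 0, 0, 0]
  ]
}}

```text
clock: 22.83
position: [0.4981, -0.0486, 0.2228]
ee_rot: [-2.459, -1.955, 0.0]
force: [-0.0, -0.8, -2.0]
width: 0.273
gripper_force: 37.1
```

Run:
```python
from h import *
o=observe(); p=o['position']; print(p,o['force'])
s=snap('scene','s11'); print('want px a2',260+115/5,130+242/5,'pred tip',proj('scene',p-[0,0,.131])+[.8,.6])
m=cv2.cvtColor(s,cv2.COLOR_RGB2GRAY)[165:190,270:300]; print(m[::1,5:26])
```

```text
[ 0.49812525 -0.0486029   0.22275049] [-0.03199478 -0.75627617 -1.97404377]
want px a2 283.0 178.4 pred tip [283.45821781 178.47697442]
[[213 213 213 213 206 161 122 123 143 196 213 213 213 214 214 214 213 212
  212 212 213]
 [213 213 213 213 206 159 122 124 143 196 213 213 213 213 214 213 212 211
  211 212 212]
 [212 213 213 213 205 158 121 123 138 187 213 212 212 213 213 212 212 211
  211 212 211]
 [213 212 213 213 207 170 121 123 135 180 213 213 213 212 213 212 212 212
  212 212 211]
 [214 213 213 213 208 179 121 123 135 181 214 213 213 213 212 212 213 213
  212 211 211]
 [213 213 212 212 210 192 119 123 131 173 214 214 213 212 212 212 213 212
  210 210 211]
 [212 212 212 212 211 202 121 123 128 166 213 213 213 212 211 212 213 211
  210 210 211]
 [211 212 212 212 212 203 121 122 127 166 213 212 213 213 212 211 212 211
  211 211 211]
 [191 212 212 212 213 204 133 122 124 158 213 213 213 213 213 212 211 211
  211 211 212]
 [141 172 192 212 213 206 154 122 122 152 212 212 212 213 213 212 211 210
  211 212 212]
 [181 152 142 174 193 207 162 122 125 160 211 212 212 213 213 212 211 210

[... 561 characters left out ...]
3 213 213 215 215 214 213 213 214 214 214 213 213 213 214 215
  214 213 213]
 [213 214 214 214 214 215 214 213 213 213 213 214 214 213 213 213 213 214
  214 213 213]
 [214 214 214 215 214 215 214 212 212 213 213 214 213 213 213 213 213 214
  214 214 214]
 [215 214 214 214 214 214 214 213 213 214 214 214 213 214 213 213 214 214
  214 214 214]
 [214 214 214 214 214 214 214 214 214 214 214 214 214 214 214 214 213 214
  214 214 214]
 [214 214 214 215 214 215 214 214 214 214 215 215 214 214 215 214 214 215
  215 214 214]
 [214 215 215 215 215 215 214 214 214 214 215 215 215 215 215 215 215 215
  215 215 214]
 [214 214 214 215 216 215 215 214 213 213 214 215 215 216 216 215 214 214
  215 215 214]]
```

The tip is right on the second bend, at px (283,178). I'll do the third segment, then lift slowly.

>>> {"fn": "step_arm", "kwargs": {
  "steps": [
    [-0.6, -2.5, 0, 0, 0, 0],
    [-0.6, -2.5, 0, 0, 0, 0],
    [-0.6, -2.5, 0, 0, 0, 0],
    [-0.6, -2.5, 0, 0, 0, 0],
    [-0.6, -2.5, 0, 0, 0, 0],
    [-0.6, -2.5, 0, 0, 0, 0],
    [-0.6, -2.5, 0, 0, 0, 0],
    [-0.6, -2.5, 0, 0, 0, 0],
    [-0.6, -2.5, 0, 0, 0, 0],
    [-0.6, -2.5, 0, 0, 0, 0],
    [-0.6, -2.5, 0, 0, 0, 0],
    [-0.6, -2.5, 0, 0, 0, 0],
    [-0.6, -2.5, 0, 0, 0, 0],
    [-0.6, -2.5, 0, 0, 0, 0],
    [-0.6, -2.5, 0, 0, 0, 0],
    [-0.6, -2.5, 0, 0, 0, 0],
    [0, 0, 0, 0, 0, 0],
    [0, 0, 0, 0, 0, 0],
    [0, 0, 0, 0, 0, 0],
    [0, 0, 0, 0, 0, 0]
  ]
}}

```text
clock: 24.55
position: [0.4886, -0.0886, 0.2228]
ee_rot: [2.459, 1.955, -0.0]
force: [-0.4, 0.3, -1.2]
width: 0.276
gripper_force: 37.1
```

Run:
```python
from h import *
o=observe(); p=o['position']; print(p,o['force'])
s=snap('scene','s12'); print('want px a3',260+57/5,130+212/5,'pred tip',proj('scene',p-[0,0,.131])+[.8,.6])
m=cv2.cvtColor(s,cv2.COLOR_RGB2GRAY)[166:178,262:282]; print(m)
```

```text
[ 0.4886177  -0.08856955  0.22276312] [-0.36886664  0.33472778 -1.22042305]
want px a3 271.4 172.4 pred tip [271.72844763 172.6912133 ]
[[100 100 100 107 148 199 205 133 122 122 157 211 212 213 213 213 213 213
  213 213]
 [100 100 110 152 196 214 204 153 120 120 151 211 212 213 212 213 213 212
  212 212]
 [101 119 169 198 212 212 205 160 121 120 152 213 213 213 213 213 213 212
  212 212]
 [133 189 204 213 213 212 205 159 121 121 153 214 214 214 214 213 213 212
  212 213]
 [196 213 212 212 212 212 209 189 148 123 160 214 214 213 212 212 212 212
  212 213]
 [214 211 211 211 211 211 212 205 160 130 173 212 212 212 212 212 212 212
  212 213]
 [211 212 211 211 211 211 211 209 187 123 143 180 200 211 212 212 212 212
  213 213]
 [212 212 211 211 211 211 212 212 208 182 150 122 155 191 211 212 212 213
  214 214]
 [211 211 211 211 211 212 212 212 213 210 198 180 152 141 173 191 212 213
  214 214]
 [210 211 211 212 212 213 213 213 212 212 212 209 198 181 152 142 173 193
  214 214]
 [210 211 212 212 212 213 213 213 212 212 212 212 212 211 199 181 153 142
  174 193]
 [210 211 213 213 213 212 213 213 213 212 212 213 214 213 213 211 199 181
  153 143]]
```

The first seam is done. Lift slowly, then carry the wand back above the holder.

>>> {"fn": "step_arm", "kwargs": {
  "steps": [
    [0, 0, 3, 0, 0, 0],
    [0, 0, 4, 0, 0, 0],
    [0, 0, 5, 0, 0, 0],
    [0, 0, 5, 0, 0, 0],
    [0, 0, 20, 0, 0, 0],
    [0, 0, 25, 0, 0, 0],
    [0, 10, 20, 0, 0, 0],
    [-2, 38, 0, 0, 0, 0],
    [-2, 38, 0, 0, 0, 0],
    [-2, 38, 0, 0, 0, 0],
    [-2, 38, 0, 0, 0, 0],
    [-2, 38, 0, 0, 0, 0],
    [-3, 38, 0, 0, 0, 0],
    [-3, 38, 0, 0, 0, 0],
    [-3, 38, 0, 0, 0, 0],
    [-3, 38, 0, 0, 0, 0],
    [-3, 38, 0, 0, 0, 0],
    [-2, 38, 0, 0, 0, 0],
    [0, 20, 0, 0, 0, 0],
    [0, 0, 0, 0, 0, 0]
  ]
}}

```text
clock: 26.27
position: [0.4595, 0.3654, 0.3043]
ee_rot: [-2.451, -1.963, -0.0]
force: [0.2, -0.5, -2.4]
width: 0.274
gripper_force: 37.1
```

>>> {"fn": "step_arm", "kwargs": {
  "steps": [
    [0, 0, 0, 0, 0, 0],
    [0, 0, 0, 0, 0, 0],
    [0, 0, 0, 0, 0, 0],
    [0, 0, 0, 0, 0, 0]
  ]
}}

```text
clock: 26.6
position: [0.4621, 0.3579, 0.3052]
ee_rot: [2.461, 1.952, 0.001]
force: [0.2, -0.2, -1.7]
width: 0.276
gripper_force: 37.1
```

>>> {"fn": "step_arm", "kwargs": {
  "steps": [
    [0, 2.4, 0, 0, 0, 0],
    [0, 0, 0, 0, 0, 0],
    [0, 0, -15, 0, 0, 0],
    [0, 0, -15, 0, 0, 0],
    [0, 0, -15, 0, 0, 0],
    [0, 0, -10, 0, 0, 0],
    [0, 0, -10, 0, 0, 0],
    [0, 0, -10, 0, 0, 0],
    [0, 0, -10, 0, 0, 0],
    [0, 0, 0, 0, 0, 0],
    [0, 0, 0, 0, 0, 0]
  ]
}}

```text
clock: 27.52
position: [0.4614, 0.3615, 0.2194]
ee_rot: [2.459, 1.955, -0.001]
force: [0.3, 0.4, -1.2]
width: 0.278
gripper_force: 37.1
```

>>> {"fn": "step_arm", "kwargs": {
  "steps": [
    [0, -0.8, -8, 0, 0, 0],
    [0, 0, -10, 0, 0, 0],
    [0, 0, -10, 0, 0, 0],
    [0, 0, -10, 0, 0, 0],
    [0, 0, -8, 0, 0, 0],
    [0, 0, -6, 0, 0, 0],
    [0, 0, -5, 0, 0, 0],
    [0, 0, -3, 0, 0, 0],
    [0, 0, -3, 0, 0, 0],
    [0, 0, 0, 0, 0, 0],
    [0, 0, 0, 0, 0, 0]
  ]
}}

```text
clock: 28.43
position: [0.4617, 0.3609, 0.1569]
ee_rot: [2.459, 1.955, 0.0]
force: [-0.2, -0.0, -1.1]
width: 0.276
gripper_force: 37.1
```

>>> {"fn": "step_arm", "kwargs": {
  "steps": [
    [0, 0, -0.6, 0, 0, 0],
    [0, 0, 0, 0, 0, 0]
  ]
}}

```text
clock: 28.6
position: [0.4617, 0.361, 0.1564]
ee_rot: [-2.459, -1.955, -0.001]
force: [-0.4, -0.4, -1.3]
width: 0.271
gripper_force: 37.1
```

>>> {"fn": "step_arm", "kwargs": {
  "steps": [
    [0, 0, 0, 0, 0, 0],
    [0, 0, 0, 0, 0, 0],
    [0, 0, 0, 0, 0, 0],
    [0, 0, 0, 0, 0, 0],
    [0, 0, 0, 0, 0, 0],
    [0, 0, 10, 0, 0, 0],
    [0, 0, 25, 0, 0, 0],
    [0, 0, 30, 0, 0, 0],
    [0, 0, 30, 0, 0, 0],
    [0, 0, 0, 0, 0, 0]
  ],
  "gripper": 0.65
}}

```text
clock: 29.43
position: [0.4642, 0.3623, 0.2578]
ee_rot: [-2.459, -1.954, -0.014]
force: [0.5, 0.7, 0.6]
width: 0.654
gripper_force: 0.0
```

>>> {"fn": "step_arm", "kwargs": {
  "steps": [
    [20, -26, 0, 0, 0, -0.08],
    [20, -26, 0, 0, 0, -0.08],
    [20, -26, 0, 0, 0, -0.08],
    [20, -26, 0, 0, 0, -0.08],
    [20, -26, 0, 0, 0, -0.08],
    [20, -26, 0, 0, 0, -0.08],
    [20, -26, 0, 0, 0, -0.08],
    [20, -26, 0, 0, 0, -0.08],
    [20, -26, 0, 0, 0, -0.08],
    [20, -26, 0, 0, 0, -0.05],
    [20, -26, 0, 0, 0, -0.05],
    [7, -3, -30, 0, 0, 0],
    [0, 0, -30, 0, 0, 0],
    [0, 0, 0, 0, 0, 0],
    [0, 0, 0, 0, 0, 0]
  ]
}}

```text
clock: 30.68
position: [0.6875, 0.0723, 0.1905]
ee_rot: [-3.034, -0.813, 0.005]
force: [0.4, 0.7, 1.1]
width: 0.653
gripper_force: 0.0
```

Run:
```python
from h import *
o=observe(); p=o['position']; print(p,o['ee_rot'],o['width'],o['joints'][6])
s=snap('scene','s13')[:,:,::-1]
cv2.imwrite('pics/c13.png',np.hstack([cv2.resize(s[y:y+130,x:x+100],None,fx=4,fy=4,interpolation=cv2.INTER_CUBIC) for x,y in((245,150),(400,130))]))
f=lambda q:(4*(proj('scene',q)-[245,150])).round()
print('tcp',f(p),'handle exp top',f([.689,.072,.114]),f([.689,.072,.084]))
```

```text
[0.68754128 0.07227434 0.19045703] [-3.03390914 -0.81296498  0.00508348] 0.6532136174610619 -0.8974043696848212
tcp [197. 259.] handle exp top [201. 349.] [203. 381.]
```

View pics/c13.png

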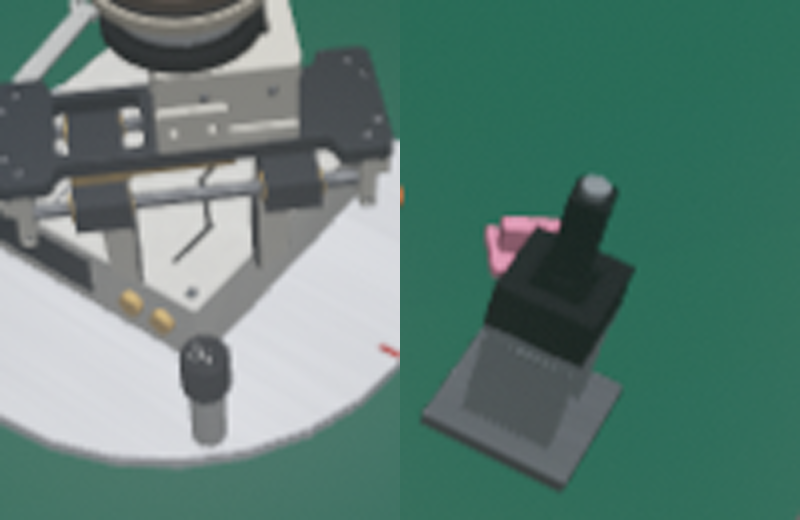

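The wand is upright in its holder, and the grip centre is at c13 (206,350) against a predicted (201,349). I'll descend around it and cage it with the fingers.

>>> {"fn": "step_arm", "kwargs": {
  "steps": [
    [1.5, 1, -30, 0, 0, 0],
    [0, 0, -30, 0, 0, 0],
    [0, 0, -25, 0, 0, 0],
    [0, 0, -15, 0, 0, 0],
    [0, 0, -8, 0, 0, 0],
    [0, 0, 0, 0, 0, 0],
    [0, 0, 0, 0, 0, 0]
  ]
}}

```text
clock: 31.32
position: [0.6911, 0.0732, 0.0851]
ee_rot: [3.034, 0.814, 0.003]
force: [0.4, 0.4, 1.9]
width: 0.655
gripper_force: 0.0
```

>>> {"fn": "step_arm", "kwargs": {
  "steps": [
    [0, 0, 0, 0, 0, 0],
    [0, 0, 0, 0, 0, 0],
    [0, 0, 0, 0, 0, 0],
    [0, 0, 0, 0, 0, 0],
    [0, 0, 0, 0, 0, 0],
    [0, 0, 0, 0, 0, 0]
  ],
  "gripper": 0.37,
  "force": 10
}}

```text
clock: 31.82
position: [0.6901, 0.0728, 0.0834]
ee_rot: [3.035, 0.813, 0.0]
force: [0.1, 0.1, -0.8]
width: 0.375
gripper_force: 0.0
```

Run:
```python
from h import *
p=observe()['position'][:2]; ax=np.array([.5468,-.0106]); r=p-ax; print(p,np.linalg.norm(r),np.degrees(np.arctan2(r[1],r[0])))
R=.164; th=np.radians(30.3); n=18
a=th+np.radians(90/n)*np.arange(n+1)
P=ax+R*np.c_[np.cos(a),np.sin(a)]; print((np.diff(P,axis=0)*1000).round(1).tolist(),P[0],P[-1])
```

```text
[0.6901012  0.07280934] 0.16580817326734523 30.20180695284098
[[-7.8, 12.0], [-8.8, 11.3], [-9.7, 10.5], [-10.6, 9.6], [-11.4, 8.7], [-12.1, 7.6], [-12.7, 6.5], [-13.2, 5.4], [-13.7, 4.2], [-14.0, 3.0], [-14.2, 1.8], [-14.3, 0.5], [-14.3, -0.7], [-14.2, -1.9], [-14.0, -3.2], [-13.6, -4.4], [-13.2, -5.5], [-12.7, -6.7]] [0.68839687 0.07214253] [0.46405747 0.13099687]
```

>>> {"fn": "step_arm", "kwargs": {
  "steps": [
    [-4, 6, 0, 0, 0, 0.044],
    [-4, 6, 0, 0, 0, 0.044],
    [-4.4, 5.7, 0, 0, 0, 0.044],
    [-4.4, 5.6, 0, 0, 0, 0.044],
    [-4.8, 5.3, 0, 0, 0, 0.044],
    [-4.9, 5.2, 0, 0, 0, 0.043],
    [-5.3, 4.8, 0, 0, 0, 0.043],
    [-5.3, 4.8, 0, 0, 0, 0.043],
    [-5.7, 4.4, 0, 0, 0, 0.044],
    [-5.7, 4.3, 0, 0, 0, 0.044],
    [-6, 3.8, 0, 0, 0, 0.044],
    [-6.1, 3.8, 0, 0, 0, 0.044],
    [-6.3, 3.3, 0, 0, 0, 0.043],
    [-6.4, 3.2, 0, 0, 0, 0.043],
    [-6.6, 2.7, 0, 0, 0, 0.043],
    [-6.6, 2.7, 0, 0, 0, 0.044],
    [-6.8, 2.1, 0, 0, 0, 0.044],
    [-6.9, 2.1, 0, 0, 0, 0.044],
    [0, 0, 0, 0, 0, 0],
    [0, 0, 0, 0, 0, 0]
  ]
}}

```text
clock: 33.48
position: [0.5898, 0.1488, 0.0833]
ee_rot: [-2.493, -1.911, -0.0]
force: [0.0, -0.7, 0.5]
width: 0.366
gripper_force: 0.0
```

>>> {"fn": "step_arm", "kwargs": {
  "steps": [
    [-7, 1.5, 0, 0, 0, 0.044],
    [-7, 1.5, 0, 0, 0, 0.044],
    [-7.1, 0.9, 0, 0, 0, 0.044],
    [-7.1, 0.9, 0, 0, 0, 0.044],
    [-7.1, 0.3, 0, 0, 0, 0.043],
    [-7.2, 0.2, 0, 0, 0, 0.043],
    [-7.1, -0.3, 0, 0, 0, 0.043],
    [-7.2, -0.4, 0, 0, 0, 0.044],
    [-7.1, -1, 0, 0, 0, 0.044],
    [-7.1, -0.9, 0, 0, 0, 0.044],
    [-7, -1.6, 0, 0, 0, 0.044],
    [-7, -1.6, 0, 0, 0, 0.043],
    [0, 0, 0, 0, 0, 0],
    [0, 0, 0, 0, 0, 0]
  ]
}}

```text
clock: 34.65
position: [0.5052, 0.1481, 0.0833]
ee_rot: [-1.915, -2.491, -0.0]
force: [-0.7, 0.2, -0.1]
width: 0.37
gripper_force: 0.0
```

>>> {"fn": "step_arm", "kwargs": {
  "steps": [
    [-6.8, -2.2, 0, 0, 0, 0.044],
    [-6.8, -2.2, 0, 0, 0, 0.044],
    [-6.6, -2.8, 0, 0, 0, 0.043],
    [-6.6, -2.7, 0, 0, 0, 0.043],
    [-5, -2.6, 0, 0, 0, 0.035],
    [-4, -2.1, 0, 0, 0, 0.025],
    [-3, -1.6, 0, 0, 0, 0.02],
    [-2, -1, 0, 0, 0, 0.01],
    [0, 0, 0, 0, 0, 0],
    [0, 0, 0, 0, 0, 0]
  ]
}}

```text
clock: 35.48
position: [0.4638, 0.1308, 0.083]
ee_rot: [-1.568, -2.722, 0.001]
force: [0.1, 0.0, 0.2]
width: 0.372
gripper_force: 0.0
```

>>> {"fn": "step_arm", "kwargs": {
  "steps": [
    [-1, -0.6, 0, 0, 0, 0],
    [-1, -0.6, 0, 0, 0, 0],
    [0, 0, 0, 0, 0, 0]
  ]
}}

```text
clock: 35.73
position: [0.4633, 0.1305, 0.0833]
ee_rot: [1.566, 2.722, 0.003]
force: [4.8, 2.3, -4.2]
width: 0.368
gripper_force: 2.9
```

>>> {"fn": "step_arm", "kwargs": {
  "steps": [
    [-1, -0.6, 0, 0, 0, 0],
    [0, 0, 0, 0, 0, 0],
    [0, 0, 0, 0, 0, 0]
  ]
}}

```text
clock: 35.98
position: [0.4633, 0.1305, 0.0835]
ee_rot: [1.565, 2.721, 0.005]
force: [7.8, 4.3, -6.8]
width: 0.372
gripper_force: 4.5
```

The table is at the stop: the force rises with no motion. Back off, open, rise, look, and return to the wand.

>>> {"fn": "step_arm", "kwargs": {
  "steps": [
    [3, 1.8, 0, 0, 0, 0],
    [0, 0, 0, 0, 0, 0],
    [0, 0, 0, 0, 0, 0],
    [0, 0, 0, 0, 0, 0],
    [0, 0, 15, 0, 0, 0],
    [0, 0, 30, 0, 0, 0],
    [0, 0, 35, 0, 0, 0],
    [0, 0, 35, 0, 0, 0],
    [0, 0, 35, 0, 0, 0],
    [0, 0, 34, 0, 0, 0],
    [-0.5, 33, 0, 0, 0, -0.11],
    [-0.5, 33, 0, 0, 0, -0.11],
    [-0.5, 33, 0, 0, 0, -0.11],
    [-0.5, 33, 0, 0, 0, -0.11],
    [-0.5, 33, 0, 0, 0, -0.11],
    [0, 33, 0, 0, 0, -0.11],
    [0, 31, 0, 0, 0, -0.1],
    [0, 0, 0, 0, 0, 0],
    [0, 0, 0, 0, 0, 0],
    [0, 0, 0, 0, 0, 0]
  ],
  "gripper": 0.65
}}

```text
clock: 37.65
position: [0.4615, 0.3589, 0.2668]
ee_rot: [2.463, 1.948, -0.002]
force: [0.2, -0.1, -0.3]
width: 0.651
gripper_force: 0.0
```

Run:
```python
from h import *
o=observe(); print(o['position'],o['ee_rot'])
t=snap('top','t14')[:,:,::-1]; s=snap('scene','s14')[:,:,::-1]
def cr(i,x,y,w,h,k): return cv2.resize(i[y:y+h,x:x+w],None,fx=k,fy=k,interpolation=cv2.INTER_CUBIC)
cv2.imwrite('pics/c14.png',np.hstack([cr(t,285,155,100,110,4),cr(s,245,145,100,110,4)]))
```

```text
[0.46150911 0.35894551 0.26676803] [ 2.46348593e+00  1.94814203e+00 -2.05043195e-03]
```

View pics/c14.png

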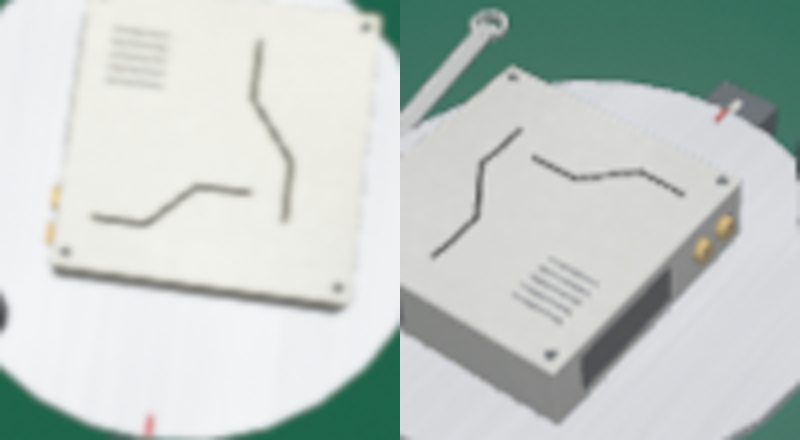

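The table has turned. The second seam now runs b0–b3 at top crop (93,216), (147,223), (198,187), (250,191), and at scene crop (683,194), (642,172), (575,178), (533,157).

Run:
```python
from h import *
T=[(93,216),(147,223),(198,187),(250,191)]; S=[(283,194),(242,172),(175,178),(133,157)]
A=np.array([pt('top',285+x/4,155+y/4,.091)[:2] for x,y in T]); B=np.array([pt('scene',245+x/4,145+y/4,.091)[:2] for x,y in S])
print(A.round(4).tolist(),B.round(4).tolist(),((A+B)/2).round(4).tolist())
for P in(A,B): print(((P-P[0])*1000).round(1).tolist())
L=np.array([(383,15),(355,304),(55,272)])
L=np.array([pt('top',285+x/4,155+y/4,.091)[:2] for x,y in L]); d1=L[1]-L[2]; d2=L[0]-L[1]; print('edge angles',np.degrees(np.arctan2(d1[1],d1[0]))+90,np.degrees(np.arctan2(d2[1],d2[0])), 'orig', np.degrees(-.258))
```

```text
[[0.5186, 0.0532], [0.5099, 0.0184], [0.5301, -0.018], [0.5235, -0.0518]] [[0.5204, 0.0566], [0.5112, 0.0239], [0.5324, -0.0152], [0.5244, -0.0496]] [[0.5195, 0.0549], [0.5105, 0.0212], [0.5313, -0.0166], [0.5239, -0.0507]]
[[0.0, 0.0], [-8.7, -34.8], [11.6, -71.2], [5.0, -105.1]]
[[0.0, 0.0], [-9.2, -32.8], [12.0, -71.9], [4.0, -106.2]]
edge angles -12.686948796239903 -13.853312816884372 orig -14.78231111437524
```

>>> {"fn": "step_arm", "kwargs": {
  "steps": [
    [0, 1, -30, 0, 0, 0],
    [0, 0, -30, 0, 0, 0],
    [0, 0, -25, 0, 0, 0],
    [0, 0, -18, 0, 0, 0],
    [0, 0, -8, 0, 0, 0],
    [0, 0, 0, 0, 0, 0],
    [0, 0, 0, 0, 0, 0]
  ]
}}

```text
clock: 38.33
position: [0.4621, 0.3604, 0.1569]
ee_rot: [2.466, 1.946, 0.001]
force: [0.4, 0.9, 0.5]
width: 0.651
gripper_force: 0.0
```

>>> {"fn": "step_arm", "kwargs": {
  "steps": [
    [0, 0, 0, 0, 0, 0],
    [0, 0, 0, 0, 0, 0],
    [0, 0, 0, 0, 0, 0],
    [0, 0, 0, 0, 0, 0],
    [0, 0, 0, 0, 0, 0],
    [0, 0, 0, 0, 0, 0],
    [0, 0, 0, 0, 0, 0],
    [0, 0, 0, 0, 0, 0],
    [0, 0, 0, 0, 0, 0],
    [0, 0, 0, 0, 0, 0]
  ],
  "gripper": 0,
  "force": 40
}}

```text
clock: 39.17
position: [0.4617, 0.3611, 0.1564]
ee_rot: [-2.465, -1.948, -0.001]
force: [-0.3, -0.7, 4.2]
width: 0.269
gripper_force: 37.8
```

>>> {"fn": "step_arm", "kwargs": {
  "steps": [
    [0, 0, 10, 0, 0, 0],
    [0, 0, 20, 0, 0, 0],
    [0, 0, 25, 0, 0, 0],
    [0, 0, 25, 0, 0, 0],
    [0, 0, 25, 0, 0, 0],
    [0, 0, 25, 0, 0, 0],
    [0, 0, 20, 0, 0, 0],
    [3, -15, 0, 0, 0, 0],
    [6, -32, 0, 0, 0, 0],
    [6, -32, 0, 0, 0, 0],
    [6, -32, 0, 0, 0, 0],
    [6, -32, 0, 0, 0, 0],
    [6, -32, 0, 0, 0, 0],
    [6, -32, 0, 0, 0, 0],
    [6, -32, 0, 0, 0, 0],
    [6, -32, 0, 0, 0, 0],
    [5, -23, 0, 0, 0, 0],
    [2, -12, 0, 0, 0, 0],
    [0, 0, 0, 0, 0, 0],
    [0, 0, 0, 0, 0, 0]
  ]
}}

```text
clock: 40.83
position: [0.5191, 0.0541, 0.3059]
ee_rot: [-2.467, -1.945, 0.001]
force: [0.3, 0.6, -1.4]
width: 0.271
gripper_force: 37.8
```

>>> {"fn": "step_arm", "kwargs": {
  "steps": [
    [0, 0, -20, 0, 0, 0],
    [0, 0, -20, 0, 0, 0],
    [0, 0, -15, 0, 0, 0],
    [0, 0, -10, 0, 0, 0],
    [0, 0, 0, 0, 0, 0],
    [0, 0, 0, 0, 0, 0]
  ]
}}

```text
clock: 41.33
position: [0.5193, 0.0557, 0.2411]
ee_rot: [-2.464, -1.949, 0.001]
force: [0.1, 1.0, -2.2]
width: 0.273
gripper_force: 37.8
```

Run:
```python
from h import *
o=observe(); p=o['position']; print(p,o['ee_rot'],o['width'],o['force'])
s=snap('scene','s15')
x,y=245+283/4,145+194/4; print('b0 px',x,y,'pred tip now',proj('scene',p-[0,0,.1314])+[.8,.6],'lowered',proj('scene',[p[0],p[1],.0925])+[.8,.6])
m=cv2.cvtColor(s,cv2.COLOR_RGB2GRAY)[176:198,306:326]; print(m)
```

```text
[0.5192686  0.05570099 0.24109801] [-2.46358099e+00 -1.94874449e+00  1.33947908e-03] 0.2730428653766062 [ 0.08480523  0.97506368 -2.22418604]
b0 px 315.75 193.5 pred tip now [316.36224308 188.63591106] lowered [316.37143373 193.31609941]
[[216 216 216 215 215 215 215 207 152 122 124 143 195 214 214 214 214 212
  206 215]
 [212 216 215 216 216 216 215 207 155 123 125 143 194 214 214 214 214 214
  214 214]
 [212 214 212 216 216 215 215 208 158 122 125 143 194 214 214 214 214 215
  215 214]
 [215 214 212 214 212 216 215 209 158 122 124 143 195 214 214 214 215 215
  215 214]
 [216 215 214 213 211 214 212 209 158 123 124 143 194 214 215 215 215 215
  214 214]
 [216 215 214 213 213 212 212 207 155 122 125 144 196 215 216 215 215 214
  214 215]
 [215 214 213 213 213 213 213 206 157 123 125 145 199 216 215 215 214 214
  215 215]
 [215 214 213 212 212 212 213 207 161 124 124 143 195 216 215 215 215 214
  215 215]
 [215 214 213 212 212 211 212 206 161 123 125 143 195 213 208 215 215 215
  215 216]
 [215 215 214 213 212 212 212 205 160 123 125 145 200 212 209 213 209 215
  215 217]
 [215 214 21
[... 308 characters left out ...]
 212 207
  177 149]
 [211 192 176 128 136 178 202 212 211 212 212 211 211 212 212 213 213 204
  151 133]
 [214 213 210 191 176 134 154 181 201 212 212 212 212 212 213 213 213 210
  195 192]
 [213 213 213 213 209 191 174 123 154 182 202 213 213 212 212 212 213 213
  213 213]
 [215 214 213 213 213 213 209 181 149 135 191 213 213 212 212 212 213 212
  212 212]
 [215 214 213 213 213 213 214 211 199 190 204 213 213 213 212 212 213 213
  211 203]
 [215 214 214 213 214 214 213 213 213 213 214 214 213 213 212 213 213 212
  203 173]
 [214 214 213 213 213 213 213 213 213 214 214 215 213 214 213 213 213 204
  174 142]
 [215 214 214 214 214 214 213 213 213 214 214 213 213 213 214 214 206 177
  143 137]]
```

The tip at px (316,188) comes down onto b0 at (315,193). Descend slowly, then scan.

>>> {"fn": "step_arm", "kwargs": {
  "steps": [
    [0, -0.5, -4, 0, 0, 0],
    [0, -0.5, -4, 0, 0, 0],
    [0, 0, -3, 0, 0, 0],
    [0, 0, -3, 0, 0, 0],
    [0, 0, -2, 0, 0, 0],
    [0, 0, -1, 0, 0, 0],
    [0, 0, 0, 0, 0, 0],
    [0, 0, 0, 0, 0, 0],
    [0, 0, 0, 0, 0, 0],
    [0, 0, 0, 0, 0, 0]
  ]
}}

```text
clock: 42.22
position: [0.5197, 0.054, 0.2243]
ee_rot: [2.465, 1.947, 0.0]
force: [-0.1, -0.3, -2.6]
width: 0.27
gripper_force: 37.8
```

>>> {"fn": "step_arm", "kwargs": {
  "steps": [
    [-0.6, -2.4, 0, 0, 0, 0],
    [-0.6, -2.4, 0, 0, 0, 0],
    [-0.6, -2.4, 0, 0, 0, 0],
    [-0.7, -2.4, 0, 0, 0, 0],
    [-0.6, -2.4, 0, 0, 0, 0],
    [-0.6, -2.4, 0, 0, 0, 0],
    [-0.7, -2.4, 0, 0, 0, 0],
    [-0.6, -2.4, 0, 0, 0, 0],
    [-0.6, -2.4, 0, 0, 0, 0],
    [-0.7, -2.4, 0, 0, 0, 0],
    [-0.6, -2.4, 0, 0, 0, 0],
    [-0.6, -2.4, 0, 0, 0, 0],
    [-0.7, -2.4, 0, 0, 0, 0],
    [-0.8, -2.6, 0, 0, 0, 0],
    [0, 0, 0, 0, 0, 0],
    [0, 0, 0, 0, 0, 0],
    [0, 0, 0, 0, 0, 0],
    [0, 0, 0, 0, 0, 0]
  ]
}}

```text
clock: 43.72
position: [0.5106, 0.0204, 0.2242]
ee_rot: [2.465, 1.948, 0.0]
force: [0.0, 0.1, -1.3]
width: 0.273
gripper_force: 37.8
```

Run:
```python
from h import *
o=observe(); p=o['position']; print(p,o['force'])
s=snap('scene','s16'); x,y=245+242/4,145+172/4; print('b1 px',x,y,'pred tip',proj('scene',p-[0,0,.1314])+[.8,.6])
print(cv2.cvtColor(s,cv2.COLOR_RGB2GRAY)[180:194,298:314])
```

```text
[0.51060128 0.02035996 0.22416153] [ 0.00769409  0.08169937 -1.29716329]
b1 px 305.5 188.0 pred tip [305.13755837 187.64565867]
[[216 216 216 216 204 123 124 129 168 215 214 213 211 214 212 217]
 [216 216 216 216 205 122 124 129 167 215 213 213 212 212 211 214]
 [215 215 215 215 204 121 123 129 167 214 213 212 212 212 213 213]
 [214 215 215 215 204 121 123 126 160 214 213 212 212 212 213 213]
 [215 215 215 216 207 149 124 127 162 214 213 212 212 212 212 213]
 [215 215 215 216 209 163 124 139 187 214 214 213 212 211 212 212]
 [216 215 215 215 213 189 122 152 208 214 213 213 213 212 213 212]
 [188 188 186 178 178 164 111 137 194 214 214 214 214 213 213 212]
 [126 139 151 140 142 158 155 132 137 175 194 214 214 213 212 212]
 [186 190 195 195 196 203 202 193 177 128 135 174 193 213 212 212]
 [215 215 215 215 214 214 215 215 211 192 176 128 136 178 202 212]
 [214 215 215 214 214 214 214 215 214 213 209 191 176 133 154 181]
 [214 215 215 215 214 214 214 213 213 213 213 213 210 191 175 122]
 [214 214 214 214 214 213 214 214 214 214 213 213 213 213 209 181]]
```

>>> {"fn": "step_arm", "kwargs": {
  "steps": [
    [1.2, -2.2, 0, 0, 0, 0],
    [1.2, -2.2, 0, 0, 0, 0],
    [1.2, -2.2, 0, 0, 0, 0],
    [1.2, -2.2, 0, 0, 0, 0],
    [1.2, -2.2, 0, 0, 0, 0],
    [1.2, -2.2, 0, 0, 0, 0],
    [1.2, -2.2, 0, 0, 0, 0],
    [1.2, -2.2, 0, 0, 0, 0],
    [1.2, -2.2, 0, 0, 0, 0],
    [1.2, -2.2, 0, 0, 0, 0],
    [1.2, -2.2, 0, 0, 0, 0],
    [1.2, -2.2, 0, 0, 0, 0],
    [1.2, -2.2, 0, 0, 0, 0],
    [1.2, -2.2, 0, 0, 0, 0],
    [1.2, -2.2, 0, 0, 0, 0],
    [1.2, -2.2, 0, 0, 0, 0],
    [1.2, -2.2, 0, 0, 0, 0],
    [0, 0, 0, 0, 0, 0],
    [0, 0, 0, 0, 0, 0],
    [0, 0, 0, 0, 0, 0]
  ]
}}

```text
clock: 45.43
position: [0.5309, -0.0171, 0.2241]
ee_rot: [-2.465, -1.948, 0.0]
force: [0.1, -0.2, -1.3]
width: 0.27
gripper_force: 37.8
```

>>> {"fn": "step_arm", "kwargs": {
  "steps": [
    [-0.5, -2.4, 0, 0, 0, 0],
    [-0.5, -2.4, 0, 0, 0, 0],
    [-0.5, -2.4, 0, 0, 0, 0],
    [-0.5, -2.4, 0, 0, 0, 0],
    [-0.5, -2.4, 0, 0, 0, 0],
    [-0.5, -2.4, 0, 0, 0, 0],
    [-0.5, -2.4, 0, 0, 0, 0],
    [-0.5, -2.4, 0, 0, 0, 0],
    [-0.5, -2.4, 0, 0, 0, 0],
    [-0.5, -2.4, 0, 0, 0, 0],
    [-0.6, -2.4, 0, 0, 0, 0],
    [-0.6, -2.5, 0, 0, 0, 0],
    [-0.6, -2.5, 0, 0, 0, 0],
    [-0.6, -2.5, 0, 0, 0, 0],
    [0, 0, 0, 0, 0, 0],
    [0, 0, 0, 0, 0, 0],
    [0, 0, 0, 0, 0, 0],
    [0, 0, 0, 0, 0, 0]
  ]
}}

```text
clock: 46.93
position: [0.5236, -0.051, 0.2241]
ee_rot: [-2.465, -1.948, 0.0]
force: [-0.8, -0.3, -1.2]
width: 0.269
gripper_force: 37.8
```

Run:
```python
from h import *
o=observe(); p=o['position']; print(p,o['force'])
s=snap('scene','s17'); x,y=245+133/4,145+157/4; print('b3 px',x,y,'pred tip',proj('scene',p-[0,0,.1314])+[.8,.6])
print(cv2.cvtColor(s,cv2.COLOR_RGB2GRAY)[178:190,270:286])
```

```text
[ 0.52359678 -0.0509728   0.22412386] [-0.80324231 -0.26773225 -1.2226754 ]
b3 px 278.25 184.25 pred tip [278.65293752 184.07120738]
[[211 206 178 142 146 179 135 123 123 154 213 213 213 213 214 215]
 [207 175 124 148 197 204 142 123 123 155 214 213 213 213 214 215]
 [176 123 149 197 212 205 154 124 124 148 205 214 213 213 213 213]
 [123 146 197 212 212 209 188 125 127 158 207 213 213 213 214 214]
 [164 196 212 212 213 212 205 151 128 166 213 213 213 213 214 214]
 [203 212 212 212 213 212 208 175 130 171 213 213 213 214 214 214]
 [213 212 213 213 213 213 211 194 120 142 182 203 214 214 214 215]
 [213 213 214 213 213 213 213 209 182 149 123 155 183 203 215 215]
 [213 214 213 213 212 213 213 213 212 201 183 150 125 156 184 205]
 [214 213 213 213 213 213 214 214 215 215 212 201 183 153 126 157]
 [214 213 213 213 214 215 215 215 215 214 214 215 213 201 184 154]
 [214 213 213 214 214 215 215 215 214 214 214 215 215 215 213 202]]
```

The second seam is scanned. Lift slowly and return the wand.

>>> {"fn": "step_arm", "kwargs": {
  "steps": [
    [0, 0, 3, 0, 0, 0],
    [0, 0, 4, 0, 0, 0],
    [0, 0, 5, 0, 0, 0],
    [0, 0, 5, 0, 0, 0],
    [0, 0, 20, 0, 0, 0],
    [0, 0, 25, 0, 0, 0],
    [0, 10, 20, 0, 0, 0],
    [-5, 36, 0, 0, 0, 0],
    [-6, 36, 0, 0, 0, 0],
    [-6, 36, 0, 0, 0, 0],
    [-6, 36, 0, 0, 0, 0],
    [-6, 36, 0, 0, 0, 0],
    [-6, 36, 0, 0, 0, 0],
    [-6, 36, 0, 0, 0, 0],
    [-6, 36, 0, 0, 0, 0],
    [-6, 36, 0, 0, 0, 0],
    [-6, 36, 0, 0, 0, 0],
    [-3, 27, 0, 0, 0, 0],
    [0, 14, 0, 0, 0, 0],
    [0, 0, 0, 0, 0, 0]
  ]
}}

```text
clock: 48.65
position: [0.4602, 0.3638, 0.306]
ee_rot: [-2.459, -1.953, -0.0]
force: [-0.2, -0.1, -1.6]
width: 0.27
gripper_force: 37.8
```

>>> {"fn": "step_arm", "kwargs": {
  "steps": [
    [0, 0, 0, 0, 0, 0],
    [0, 0, 0, 0, 0, 0],
    [0, 0, 0, 0, 0, 0],
    [0, 0, 0, 0, 0, 0],
    [0, 0, 0, 0, 0, 0],
    [0, 0, 0, 0, 0, 0]
  ]
}}

```text
clock: 49.15
position: [0.4618, 0.3592, 0.3064]
ee_rot: [2.466, 1.946, 0.0]
force: [-0.6, 0.2, -0.6]
width: 0.268
gripper_force: 37.8
```

>>> {"fn": "step_arm", "kwargs": {
  "steps": [
    [0, 1.8, 0, 0, 0, 0],
    [0, 0, 0, 0, 0, 0],
    [0, 0, -15, 0, 0, 0],
    [0, 0, -15, 0, 0, 0],
    [0, 0, -15, 0, 0, 0],
    [0, 0, -10, 0, 0, 0],
    [0, 0, -10, 0, 0, 0],
    [0, 0, -10, 0, 0, 0],
    [0, 0, -10, 0, 0, 0],
    [0, 0, 0, 0, 0, 0],
    [0, 0, 0, 0, 0, 0]
  ]
}}

```text
clock: 50.07
position: [0.4614, 0.3615, 0.2208]
ee_rot: [2.465, 1.948, -0.001]
force: [0.2, -0.1, -2.1]
width: 0.271
gripper_force: 37.8
```

>>> {"fn": "step_arm", "kwargs": {
  "steps": [
    [0, 0, -8, 0, 0, 0],
    [0, 0, -10, 0, 0, 0],
    [0, 0, -10, 0, 0, 0],
    [0, 0, -10, 0, 0, 0],
    [0, 0, -8, 0, 0, 0],
    [0, 0, -6, 0, 0, 0],
    [0, 0, -5, 0, 0, 0],
    [0, 0, -3, 0, 0, 0],
    [0, 0, -2.5, 0, 0, 0],
    [0, 0, 0, 0, 0, 0],
    [0, 0, 0, 0, 0, 0]
  ]
}}

```text
clock: 50.98
position: [0.4617, 0.3617, 0.1589]
ee_rot: [2.465, 1.948, 0.0]
force: [0.9, -0.2, -2.1]
width: 0.271
gripper_force: 37.8
```

>>> {"fn": "step_arm", "kwargs": {
  "steps": [
    [0, -0.5, -1.8, 0, 0, 0],
    [0, 0, 0, 0, 0, 0],
    [0, 0, 0, 0, 0, 0]
  ]
}}

```text
clock: 51.23
position: [0.4616, 0.3612, 0.157]
ee_rot: [2.465, 1.948, 0.0]
force: [0.8, 0.3, -2.0]
width: 0.27
gripper_force: 37.8
```

>>> {"fn": "step_arm", "kwargs": {
  "steps": [
    [0, 0, 0, 0, 0, 0],
    [0, 0, 0, 0, 0, 0],
    [0, 0, 0, 0, 0, 0],
    [0, 0, 0, 0, 0, 0],
    [0, 0, 0, 0, 0, 0],
    [0, 0, 10, 0, 0, 0],
    [0, 0, 25, 0, 0, 0],
    [0, 0, 30, 0, 0, 0],
    [0, 0, 35, 0, 0, 0],
    [0, 0, 35, 0, 0, 0],
    [0, 0, 20, 0, 0, 0],
    [0, 0, 0, 0, 0, 0],
    [0, 0, 0, 0, 0, 0]
  ],
  "gripper": 0.65
}}

```text
clock: 52.32
position: [0.4621, 0.3615, 0.3138]
ee_rot: [-2.465, -1.947, -0.005]
force: [-0.4, -0.6, -0.6]
width: 0.648
gripper_force: 0.0
```

Run:
```python
from h import *
o=observe(); print(o['position'],o['force']); s=snap('scene','s18')
```

```text
[0.46206167 0.36147818 0.31377338] [-0.38253936 -0.55875206 -0.55216122]
```

View pics/s18.png

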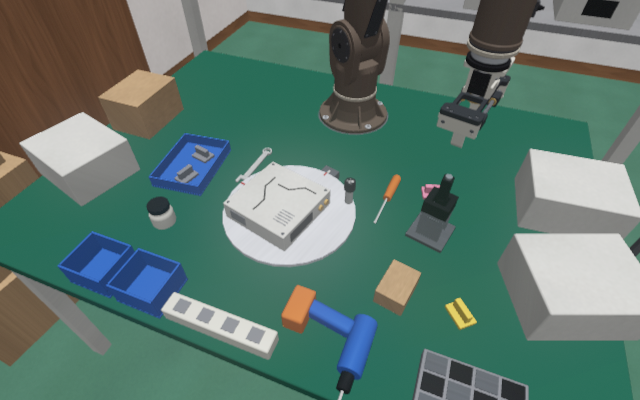

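The wand stands upright in its holder at (440,200). Both guards are in the tray at (187,174) and (203,154), the table is at its second stop, and nothing else has moved. I'll hand it in.

```bash
python3 -c "
from h import *
print(job.sign_off())"
```

```text
the job is handed in; nothing more can be done
None
```

I handed the job in at about 52 s: both guards found on the lid are in the blue tray, both seams are scanned, the turntable is at its second stop, and the wand is back upright in its holder (sign-off returned no verdict).

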